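# Check the crate latches and pack the fired ware

## Robot

A 6-joint arm with a two-finger parallel gripper is mounted at the origin on the work surface. World frame = base frame: x ahead of the robot, y to its left, z up, the work surface at z = 0. Lengths are in mm, angles in rad, forces in N, time in s.
With the tool pointing down it reaches from about 300 to 775 mm from the base axis. Payload 14.6 kg.
Tool frame: the origin (TCP) lies midway between the tips of the shut fingers; the grasp point (between the pads) lies 19 mm behind it; z points along the fingers, y is the line along which they close (so a half turn about z gives the same grasp; the last joint's range is limited). The gripper opens to 94 mm and grips with 3 to 60 N. Pads are 16 mm wide; open, the fingers measure 119 mm over their backs; the gripper's body (75 mm by 177 mm) begins 78 mm behind the grasp point.
Start: joints at [1.112, 0.3, 1.521, -0, 1.321, -0.067], TCP at [210.015, 508.314, 205.446] pointing down, gripper open.
Joint ranges: [-3.03, 3.03], [-0.79, 2.21], [0.23, 2.52], [-1.04, 4.18], [0, 3.07], [-2.55, 2.55]. Speed limits (rad/s): [2.22, 2.22, 2.57, 3.14, 3.14, 3.14].

## Interface

Orientations are given as a unit quaternion [w, x, y, z].
In Python, from cell import env, eyes gives the robot as it stands.
- The arm moves only by the shell command python3 -m inch 'ROWS' [FORCE]. ROWS is JSON, a list of rows, each a list of 3 entries, a list of its own where there are three numbers: the shift along the tool's x, y, z each as a share of 0.025 m, from -1 to 1, then the turn, a rotation vector about the tool's x, y, z each as a share of 0.12 rad, from -1 to 1, then the gripper's target within -1 to 1 (fully open at 1, half-way at 0, shut at -1). A call has 1 to 5 rows; each row shifts and turns the commanded pose from where the row before left it, along the tool's axes as they then stand; what a row does not reach is not made up. A row lasts 1/12 s, in which the tool goes at most 41.7 mm and 7.16 degrees, less where a joint would pass 70% of its speed; a pose out of reach is approached as far as the arm can. A call with a number of a shift or a turn outside -1 to 1 is refused whole. A call with a gripper value outside its range is refused whole. The fingers move at their own pace and stop on an object; FORCE is the grip in N (left out, the last holds). Time passes only in rows, so rows that do not move let the fingers close. It gives the time, the measured TCP pose, the force, the opening and the grip force at its end, in the units of the state.
- env.get_state(): the state, without advancing time (a new reading comes with each control period).
- eyes.read_camera(name): name is "scene" or "top" or "wrist"; returns a dict with "color" (420x560x3 uint8, blue, green, red), "fx", "fy", "cx", "cy" (pixels), "rvec" (rotation vector, rad) and "tvec" (3), from world to camera coordinates, as OpenCV has them. Camera axes: x right, y down, z forward; pixel columns grow to the right and rows downward; lengths in mm; the calibration is good to about 2 mm. A picture is of the moment at which its call begins. There is no depth.
- env.job_done(): hands the job in; it is judged then, once.
The state is a dict: "clock": time; "qpos": joint angles; "joint_velocities": joint speeds; "tau": joint torques, N m; "tool_pos": TCP position; "ee_rot": TCP orientation; "wrist_force": force on the tool from outside, world axes, zero at the start; "moment": the same for the moment, N m; "gripper_width": finger opening in mm; "gripper_force": force on a finger pad.
Only numpy, scipy, OpenCV 4.12 (cv2) and the standard library are available. Lean on these libraries where they do the work, as an engineer would, in place of code of your own. Each camera call takes 0.05 s, during which the arm holds its last target. There are 200 camera calls.

## Task

First push down the spring latch on the right-hand side (seen from the robot) of each of the three packing crates until it clicks and stays down, feeling how much force it takes: a sound latch gives way between 6 and 13 newtons, and just one of the three does. Then pack every piece of terracotta ware standing on the bench in front of the crates upright on the floor of the crate with the sound latch, and mark each of the two faulty crates by standing one kiln prop upright inside it. Leave the bowl, the pig bank and the brush alone.

Things in the scene. Friction and masses are not known exactly. Their poses are not given: they have to be found in the camera images.
- crate_a: One of three identical open-topped wooden crates fixed to the bench, 150 x 150 mm outside, 50 mm high, walls and floor 6 mm thick (inside 138 x 138 mm). Origin: centre of the underside; x points away from the robot, y to the left, z up. On the middle of its right-hand (-y) side sits a grey latch block 40 mm high, reaching 46 mm out from the wall, with a steel push plate.
- latch_a_top (a point): Centre of the top face of the steel push plate (36 x 36 mm) of crate_a's spring latch, 99 mm to the -y side of the crate's centre; 64 mm above the bench when up, 52 mm when clicked down. It moves with the plate.
- latch_a (a joint): Travel of crate_a's latch plate straight down, in m: 0 up, 0.012 fully down. The resistance starts at about a third of its peak, rises to the peak (the release force: different for each latch, between 2 and 20 N) 3 to 4 mm down, then falls to nothing at about 9.5 mm, where the plate snaps to its stop and stays down (clicked); let go earlier, it springs back up.
- crate_b: One of three identical open-topped wooden crates fixed to the bench, 150 x 150 mm outside, 50 mm high, walls and floor 6 mm thick (inside 138 x 138 mm). Origin: centre of the underside; x points away from the robot, y to the left, z up. On the middle of its right-hand (-y) side sits a grey latch block 40 mm high, reaching 46 mm out from the wall, with a steel push plate.
- latch_b_top (a point): Centre of the top face of the steel push plate (36 x 36 mm) of crate_b's spring latch, 99 mm to the -y side of the crate's centre; 64 mm above the bench when up, 52 mm when clicked down. It moves with the plate.
- latch_b (a joint): Travel of crate_b's latch plate straight down, in m: 0 up, 0.012 fully down. The resistance starts at about a third of its peak, rises to the peak (the release force: different for each latch, between 2 and 20 N) 3 to 4 mm down, then falls to nothing at about 9.5 mm, where the plate snaps to its stop and stays down (clicked); let go earlier, it springs back up.
- crate_c: One of three identical open-topped wooden crates fixed to the bench, 150 x 150 mm outside, 50 mm high, walls and floor 6 mm thick (inside 138 x 138 mm). Origin: centre of the underside; x points away from the robot, y to the left, z up. On the middle of its right-hand (-y) side sits a grey latch block 40 mm high, reaching 46 mm out from the wall, with a steel push plate.
- latch_c_top (a point): Centre of the top face of the steel push plate (36 x 36 mm) of crate_c's spring latch, 99 mm to the -y side of the crate's centre; 64 mm above the bench when up, 52 mm when clicked down. It moves with the plate.
- latch_c (a joint): Travel of crate_c's latch plate straight down, in m: 0 up, 0.012 fully down. The resistance starts at about a third of its peak, rises to the peak (the release force: different for each latch, between 2 and 20 N) 3 to 4 mm down, then falls to nothing at about 9.5 mm, where the plate snaps to its stop and stays down (clicked); let go earlier, it springs back up.
- jar_mid (a point): Round terracotta jar, body 62 mm across up to 60 mm high, then a round neck 34 mm across (38 mm at the lip) up to its top at 96 mm; about 0.3 kg. Stands on the bench; may be absent. Point: on its axis half-way up, 48 mm above its underside; z up along its axis.
- canister_mid (a point): Terracotta canister, straight round body 60 mm across up to 60 mm high, then a round knob 32 mm across up to its top at 96 mm; about 0.3 kg. Stands on the bench; may be absent. Point: on its axis half-way up, 48 mm above its underside; z up along its axis.
- caddy_mid (a point): Square terracotta caddy, body 58 x 58 mm (sides along x and y of this frame) up to 60 mm high, then a round knob 34 mm across up to its top at 96 mm; about 0.3 kg. Stands on the bench; may be absent. Point: on its axis half-way up, 48 mm above its underside; z up along its axis.
- doll_mid (a point): Terracotta doll money-bank, round body 62 mm across up to 60 mm high, then a round head 38 mm across up to its top at 96 mm; about 0.3 kg. Stands on the bench; may be absent. Point: on its axis half-way up, 48 mm above its underside; z up along its axis.
- prop_1_mid (a point): One of two equal off-white kiln props: upright square posts 44 x 44 mm (sides along x and y of this frame), 100 mm tall, about 0.36 kg. Point: its centre, 50 mm above its underside; z up.
- prop_2_mid (a point): One of two equal off-white kiln props: upright square posts 44 x 44 mm (sides along x and y of this frame), 100 mm tall, about 0.36 kg. Point: its centre, 50 mm above its underside; z up.
- bowl_rim (a point): Bystander: terracotta bowl 140 mm across, 60 mm high, at the right; centre of its mouth.
- bank: Bystander: pig money-bank, 100 mm across and high, at the left; centre of its underside.
- brush_grip (a point): Bystander: brush lying beyond the crates; the point on its handle.

How it is judged:
By the outcome, as a careful person would: the job done as asked, in the order asked, and still so for the second after the job is handed in, with the robot touching nothing.
Of jar, canister, caddy, doll only 2 to 4 are there at a start; the rules pass over those that are not, and their reading is None.
At some moment in a run one of jar, canister, caddy, doll may be knocked a few centimetres aside while the robot is not near it.
It also fails if it takes over 210 s, if anything falls off the work surface, if the arm or the gripper's body presses on something with over 40 N, if the wrist force passes 120 N, or if a joint passes its speed limit or range.

## Working session

There is one attempt and no reset: what is moved stays moved. The work goes in short steps, Python scripts to look and compute and a shell command to move; the robot and the scene stay as the last step left them, time stands still between calls to the robot, and variables do not carry over. Pictures are saved under pics/ and viewed, at most 14 in all, crops included, and the job is handed in when it is done.

```bash
ls; mkdir -p pics; python3 - <<'E'
from cell import env, eyes
import cv2
for n in("scene","top","wrist"):
    d=eyes.read_camera(n);cv2.imwrite(f"pics/{n}0.png",d["color"]);print(n,d["fx"],d["cx"],d["rvec"],d["tvec"])
s=env.get_state();print(s)
E
```

```text
pics
scene 420.86055782819 274.4469189544659 [ 1.50836228  2.30676763 -0.65895009] [ 251.97092433 -426.78104539 1675.45098846]
top 421.50232700807123 282.5089481207049 [ 2.21788111 -2.17554181  0.06695248] [  -8.03849747  614.90472676 1360.75679203]
wrist 321.1677329525894 274.5022523721453 [-2.43033899 -1.62332526 -0.20385825] [-548.33903378  -25.20358279  391.19560664]
{'clock': 0.15, 'qpos': array([ 1.11238534e+00,  3.00376294e-01,  1.52141583e+00,  5.00297961e-05,
        1.32066874e+00, -6.66006497e-02]), 'joint_velocities': array([-0.0010133 , -0.00101503, -0.00200812, -0.00045775,  0.00262167,
        0.00120717]), 'tau': array([ 1.47111525e-03, -5.31955540e+01, -3.52826250e+01,  7.08544906e-02,
        2.35328864e-02, -2.25193781e-05]), 'tool_pos': array([209.93400855, 508.1600492 , 205.00823677]), 'ee_rot': array([-1.36053808e-04,  1.94660534e-01,  9.80870576e-01, -4.12942813e-04]), 'wrist_force': array([-1.3530884 ,  0.58808255,  0.23249515]), 'moment': array([-0.03182372, -0.02983195, -0.04285978]), 'gripper_force': 0.0, 'gripper_width': 93.94080289514389}
```

View pics/top0.png

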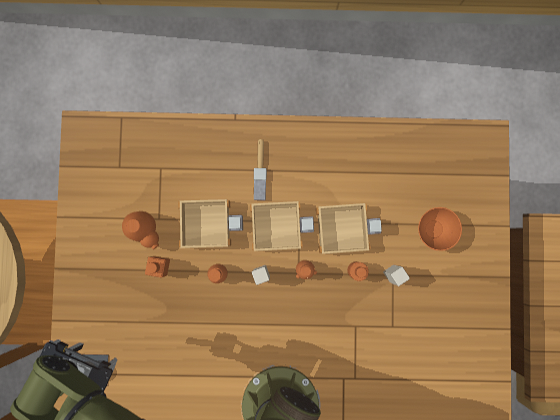

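View pics/scene0.png

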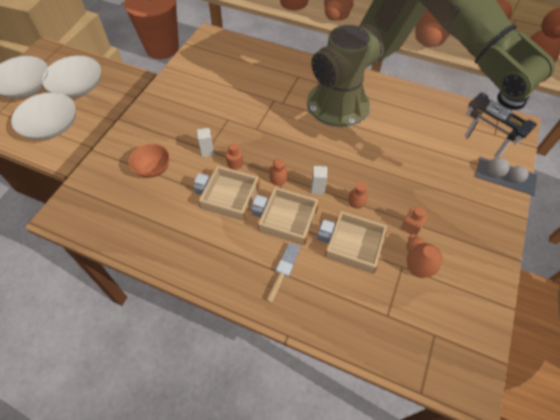

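The top view shows crates at about (204,223), (276,226) and (343,228), with latches at (235,223), (307,224) and (374,226). Ware stands at (157,266), (217,273), (305,270) and (358,270), and the props at (261,275) and (398,275). The scene view agrees.

```bash
cat > h.py <<'E'
from cell import env, eyes
import cv2, numpy as np
from scipy.spatial.transform import Rotation as Ro
def cam(n,save=None):
    d=eyes.read_camera(n)
    if save: cv2.imwrite(f"pics/{save}.png",d["color"])
    return d
def ray(d,uv,z):
    R=cv2.Rodrigues(np.array(d["rvec"],float))[0];t=np.array(d["tvec"],float).ravel()
    c=-R.T@t;uv=np.atleast_2d(uv).astype(float)
    v=np.c_[(uv[:,0]-d["cx"])/d["fx"],(uv[:,1]-d["cy"])/d["fy"],np.ones(len(uv))]@R
    return c+v*((z-c[2])/v[:,2])[:,None]
def proj(d,p):
    K=np.array([[d["fx"],0,d["cx"]],[0,d["fy"],d["cy"]],[0,0,1]])
    return cv2.projectPoints(np.atleast_2d(p).astype(float),np.array(d["rvec"],float),np.array(d["tvec"],float),K,None)[0][:,0]
def pose():
    s=env.get_state();R=Ro.from_quat(s["ee_rot"],scalar_first=True);return np.array(s["tool_pos"]),R,s
def go(p,yaw=None):
    """shares of shift (tool axes) to TCP target p; yaw of tool y axis from world +y, mod pi; tilt"""
    t,R,s=pose();d=R.inv().apply(np.array(p)-t)/25
    y=R.apply([0,1,0]);cur=np.arctan2(-y[0],y[1])
    out=f"t={s['clock']:.1f} tcp={t.round(1)} w={s['gripper_width']:.1f} q6={s['qpos'][5]:.2f} yaw={cur:.3f} shift shares {d.round(2)}"
    if yaw is not None:
        # tool z points down: +turn about tool z = -turn about world z
        out+=f" turn z shares {-((yaw-cur+np.pi/2)%np.pi-np.pi/2)/0.12:.2f}"
    print(out)
def blobs(img,kind,amin=40):
    hsv=cv2.cvtColor(img,cv2.COLOR_BGR2HSV)
    b=img.astype(int)
    if kind=="terra": m=((hsv[...,0]<10)|(hsv[...,0]>175))&(hsv[...,1]>130)&(hsv[...,2]>70)
    elif kind=="steel": m=(b[...,0]-b[...,2]>15)&(hsv[...,2]>120)
    else: m=(hsv[...,1]<50)&(hsv[...,2]>185)
    m=m.astype(np.uint8)*255
    n,l,st,c=cv2.connectedComponentsWithStats(m)
    return [(st[i,4],c[i],l==i,st[i]) for i in range(1,n) if st[i,4]>=amin]
E
python3 - <<'E'
from h import *
d=cam("top")
for k,z in(("terra",60),("steel",64),("white",100)):
    for a,c,m,st in blobs(d["color"],k):
        if 100<c[0]<500 and 120<c[1]<320: print(k,a,c.round(1),ray(d,c,z)[0].round(0))
t,R,s=pose();w=cam("wrist");Rw=cv2.Rodrigues(np.array(w["rvec"],float))[0];cp=-Rw.T@np.array(w["tvec"],float).ravel()
print("cam in tool",R.inv().apply(cp-t),"axis in tool",R.inv().apply(Rw[2]),"camx",R.inv().apply(Rw[0]))
E
```

```text
white 122 [259.5 173.4] [737.  78. 100.]
white 117 [233.9 222.1] [585. 153. 100.]
white 115 [306.9 223.6] [585. -71. 100.]
white 112 [375.  225.4] [ 584. -280.  100.]
white 186 [259.7 275.4] [424.  70. 100.]
white 183 [399.6 276. ] [ 431. -357.  100.]
cam in tool [  72.82173304   -0.58612683 -178.76707457] axis in tool [-0.2507472  -0.00168832  0.96805113] camx [-0.00153097  0.99999792  0.00134748]
```

```bash
python3 - <<'E'
from h import *
d=cam("top");i=d["color"];hs=cv2.cvtColor(i,cv2.COLOR_BGR2HSV)
for u,v in((157,266),(217,273),(305,270),(358,270),(430,230),(250,300)): print(hs[v,u],i[v,u])
for u,v in((234,222),(307,224),(375,225.4)):print(ray(d,(u,v),64)[0].round(0))
go([420,150,260],0)
E
```

```text
[ 11 160  91] [34 55 91]
[ 12 163 188] [ 68 114 188]
[ 11 163 188] [ 68 112 188]
[ 11 159 191] [ 72 117 191]
[ 10 163 150] [ 54  87 150]
[ 16 135 162] [ 76 121 162]
[587. 156.  64.]
[585. -74.  64.]
[ 585. -288.   64.]
t=0.3 tcp=[210.  508.2 205.3] w=93.9 q6=-0.07 yaw=-0.392 shift shares [-13.24 -10.04  -2.19] turn z shares -3.27
```

```bash
sed -i 's/hsv\[...,0\]<10)/hsv[...,0]<14)/; s/hsv\[...,1\]>130/hsv[...,1]>145/' h.py
python3 -m inch '[[[0,0,-0.55],[0,0,-0.82],-1],[[0,0,-0.55],[0,0,-0.82],-1],[[0,0,-0.55],[0,0,-0.82],-1],[[0,0,-0.55],[0,0,-0.82],-1]]' 20
python3 -m inch '[[[-0.56,-0.95,0],[0,0,0],-1],[[-0.56,-0.95,0],[0,0,0],-1],[[-0.56,-0.95,0],[0,0,0],-1],[[-0.56,-0.95,0],[0,0,0],-1],[[-0.56,-0.95,0],[0,0,0],-1]]'
python3 -m inch '[[[-0.56,-0.95,0],[0,0,0],-1],[[-0.56,-0.95,0],[0,0,0],-1],[[-0.56,-0.95,0],[0,0,0],-1],[[-0.56,-0.95,0],[0,0,0],-1],[[-0.56,-0.95,0],[0,0,0],-1]]'
python3 -m inch '[[[-0.56,-0.95,0],[0,0,0],-1],[[-0.56,-0.95,0],[0,0,0],-1],[[-0.56,-0.95,0],[0,0,0],-1],[[-0.56,-0.95,0],[0,0,0],-1],[[-0.56,-0.95,0],[0,0,0],-1]]'
python3 -m inch '[[[0,0,0],[0,0,0],-1],[[0,0,0],[0,0,0],-1],[[0,0,0],[0,0,0],-1]]'
python3 - <<'E'
from h import *
go([420,150,260],0)
d=cam("wrist","w1")
for k,z in(("terra",60),("white",64)):
    for a,c,m,st in blobs(d["color"],k,150): print(k,a,c.round(1),ray(d,c,z)[0].round(0))
E
```

```text
clock: 0.63
tool_pos: [210.0, 508.2, 261.0]
ee_rot: [-0.0, -0.003, 1.0, -0.0]
wrist_force: [-0.2, 0.2, 0.0]
gripper_width: 70.5
gripper_force: 0.0
clock: 1.05
tool_pos: [280.6, 388.5, 260.4]
ee_rot: [0.0, -0.001, 1.0, -0.0]
wrist_force: [0.5, -1.2, 0.8]
gripper_width: 37.3
gripper_force: 0.0
clock: 1.47
tool_pos: [350.9, 269.8, 260.5]
ee_rot: [0.0, -0.001, 1.0, 0.0]
wrist_force: [-0.1, 0.9, -0.0]
gripper_width: 4.1
gripper_force: 0.0
clock: 1.88
tool_pos: [421.1, 151.1, 260.5]
ee_rot: [0.0, -0.001, 1.0, 0.0]
wrist_force: [1.0, -0.4, -0.1]
gripper_width: 0.3
gripper_force: 0.0
clock: 2.13
tool_pos: [420.4, 152.8, 260.4]
ee_rot: [-0.0, -0.001, 1.0, 0.0]
wrist_force: [0.2, 0.6, -0.8]
gripper_width: 0.6
gripper_force: 0.0
t=2.1 tcp=[420.4 152.8 260.4] w=0.6 q6=-1.31 yaw=0.002 shift shares [ 0.02 -0.11  0.02] turn z shares 0.01
terra 1965 [319.7 187.3] [415. 206.  60.]
terra 2840 [ 97.5 201. ] [432. -62.  60.]
terra 3426 [471.1 202.4] [434. 390.  60.]
terra 364 [  5.2 197.1] [ 427. -173.   60.]
terra 244 [ 76.9 244.9] [489. -96.  60.]
terra 4746 [492.7 283. ] [541. 434.  60.]
white 1518 [198.5 198.1] [428.  61.  64.]
white 417 [102.6 308.7] [576. -73.  64.]
```

View pics/w1.png

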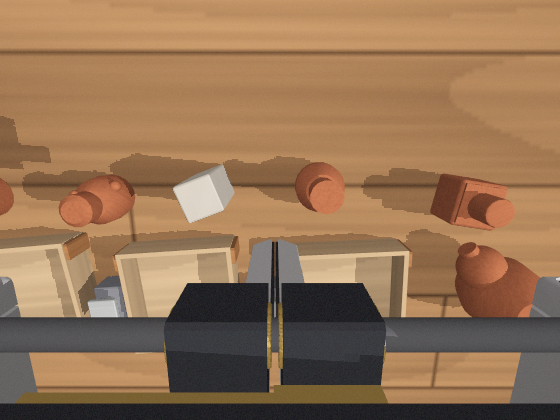

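The wrist view shows the doll-like piece at (97,201), the prop at (205,193), a round piece at (320,187), the caddy at (471,202) and the crates along the lower edge. All four wares are present. Now latch 1.

```bash

python3 -m inch '[[[-0.83,0.02,0.88],[0,0,0],-1],[[-0.83,0.02,0.88],[0,0,0],-1],[[-0.83,0.02,0.88],[0,0,0],-1],[[-0.83,0.02,0.88],[0,0,0],-1]]' >/dev/null
python3 -m inch '[[[-0.83,0.02,0.88],[0,0,0],-1],[[-0.83,0.02,0.88],[0,0,0],-1],[[-0.83,0.02,0.88],[0,0,0],-1],[[-0.83,0.02,0.88],[0,0,0],-1],[[0,0,0],[0,0,0],-1]]'
python3 -m inch '[[[0,0,0.2],[0,0,0],-1],[[0,0,0.2],[0,0,0],-1],[[0,0,0],[0,0,0],-1],[[0,0,0],[0,0,0],-1]]' | egrep 'pos|wrist'
python3 - <<'E'
from h import *
go([587,156,65],0)
cam("wrist","w2");cam("top","t2");print(env.get_state()["wrist_force"])
E
```

```text
clock: 2.93
tool_pos: [586.5, 157.4, 79.1]
ee_rot: [-0.003, -0.001, 1.0, -0.001]
wrist_force: [-1.1, 0.2, -0.7]
gripper_width: 0.2
gripper_force: 0.0
tool_pos: [586.4, 157.2, 75.5]
wrist_force: [0.1, -0.8, -0.3]
t=3.3 tcp=[586.4 157.2  75.5] w=0.4 q6=-1.37 yaw=0.002 shift shares [-0.02 -0.05  0.42] turn z shares 0.02
[-0.77353759 -0.2586635  -0.05840353]
```

View pics/w2.png

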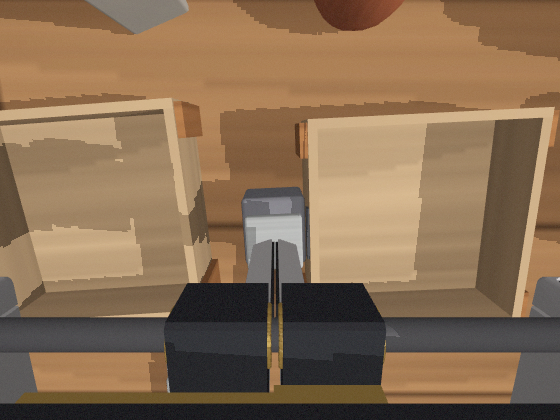

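The fingertips sit over the plate at about (275,240), centred in y.

```bash

(python3 -m inch '[[[0,0,0.36],[0,0,0],-1],[[0,0,0],[0,0,0],-1],[[0,0,0],[0,0,0],-1]]'
python3 -m inch '[[[0,0,0.04],[0,0,0],-1],[[0,0,0],[0,0,0],-1]]'
python3 -m inch '[[[0,0,0.04],[0,0,0],-1],[[0,0,0],[0,0,0],-1]]'
python3 -m inch '[[[0,0,0.03],[0,0,0],-1],[[0,0,0],[0,0,0],-1]]'
python3 -m inch '[[[0,0,0.03],[0,0,0],-1],[[0,0,0],[0,0,0],-1]]'
python3 -m inch '[[[0,0,0.03],[0,0,0],-1],[[0,0,0],[0,0,0],-1]]'
python3 -m inch '[[[0,0,0.03],[0,0,0],-1],[[0,0,0],[0,0,0],-1]]'
python3 -m inch '[[[0,0,0.03],[0,0,0],-1],[[0,0,0],[0,0,0],-1]]'
python3 -m inch '[[[0,0,0.03],[0,0,0],-1],[[0,0,0],[0,0,0],-1]]'
python3 -m inch '[[[0,0,0.03],[0,0,0],-1],[[0,0,0],[0,0,0],-1]]'
python3 -m inch '[[[0,0,0.03],[0,0,0],-1],[[0,0,0],[0,0,0],-1]]'
python3 -m inch '[[[0,0,0.03],[0,0,0],-1],[[0,0,0],[0,0,0],-1]]'
python3 -m inch '[[[0,0,0.03],[0,0,0],-1],[[0,0,0],[0,0,0],-1]]')| egrep 'pos|wrist' | paste - -
```

```text
tool_pos: [586.3, 156.7, 65.0]	wrist_force: [0.3, 0.2, 0.3]
tool_pos: [586.7, 156.7, 64.4]	wrist_force: [0.8, 0.2, -1.0]
tool_pos: [586.7, 156.7, 63.5]	wrist_force: [-0.9, -0.5, 0.6]
tool_pos: [586.7, 156.7, 62.8]	wrist_force: [0.0, 0.3, 2.4]
tool_pos: [586.7, 156.8, 62.0]	wrist_force: [0.1, -1.3, 3.1]
tool_pos: [586.7, 156.7, 61.1]	wrist_force: [0.7, 0.1, 1.6]
tool_pos: [586.7, 156.7, 60.4]	wrist_force: [-0.3, 0.3, 2.4]
tool_pos: [586.7, 156.7, 59.6]	wrist_force: [1.0, -0.3, 1.5]
tool_pos: [586.7, 156.7, 58.8]	wrist_force: [0.3, -0.4, 2.1]
tool_pos: [586.6, 156.8, 58.0]	wrist_force: [1.8, 0.5, 1.7]
tool_pos: [586.6, 156.7, 57.2]	wrist_force: [0.7, -0.7, 1.6]
tool_pos: [586.5, 156.7, 56.4]	wrist_force: [1.0, -0.3, 0.3]
tool_pos: [586.5, 156.7, 55.7]	wrist_force: [0.1, -0.7, -0.6]
```

Latch 1 peaks at about 3 N, so it is too weak. I'll press on to the stop.

```bash

(python3 -m inch '[[[0,0,0.05],[0,0,0],-1],[[0,0,0],[0,0,0],-1]]'
python3 -m inch '[[[0,0,0.05],[0,0,0],-1],[[0,0,0],[0,0,0],-1]]'
python3 -m inch '[[[0,0,0.04],[0,0,0],-1],[[0,0,0],[0,0,0],-1]]'
python3 -m inch '[[[0,0,0.03],[0,0,0],-1],[[0,0,0],[0,0,0],-1]]')| egrep 'pos|wrist' | paste - -
```

```text
tool_pos: [586.5, 156.7, 54.4]	wrist_force: [-0.4, 0.0, -0.3]
tool_pos: [586.5, 156.7, 53.2]	wrist_force: [-0.0, -0.6, 0.2]
tool_pos: [586.7, 156.7, 52.4]	wrist_force: [-0.4, -0.5, 0.5]
tool_pos: [586.8, 156.8, 52.3]	wrist_force: [-2.8, -0.2, 5.6]
```

```bash

python3 -m inch '[[[0,0,-0.7],[0,0,0],-1],[[0,0,-0.7],[0,0,0],-1],[[0,-0.93,0],[0,0,0],-1],[[0,-0.93,0],[0,0,0],-1],[[0,-0.93,0],[0,0,0],-1]]' >/dev/null
python3 -m inch '[[[0,-0.93,0],[0,0,0],-1],[[0,-0.93,0],[0,0,0],-1],[[0,-0.93,0],[0,0,0],-1],[[0,-0.93,0],[0,0,0],-1],[[0,-0.93,0],[0,0,0],-1]]' >/dev/null
python3 -m inch '[[[0,-0.93,0],[0,0,0],-1],[[0,-0.93,0],[0,0,0],-1],[[0,0,0],[0,0,0],-1],[[0,0,0],[0,0,0],-1]]'
python3 - <<'E'
from h import *
go([585,-74,66],0)
d=cam("wrist","w3");c=d["color"][170:320,180:400];cv2.imwrite("pics/w3c.png",cv2.resize(c,None,fx=2,fy=2))
print(proj(d,[586,156,52]))
E
```

```text
clock: 7.45
tool_pos: [587.0, -76.5, 86.6]
ee_rot: [-0.0, -0.0, 1.0, 0.0]
wrist_force: [0.1, 0.4, 0.2]
gripper_width: 0.7
gripper_force: 0.0
t=7.5 tcp=[587.  -76.5  86.6] w=0.7 q6=-1.76 yaw=0.000 shift shares [0.08 0.1  0.82] turn z shares 0.00
[[608.72154535 234.59794066]]
```

View pics/w3c.png

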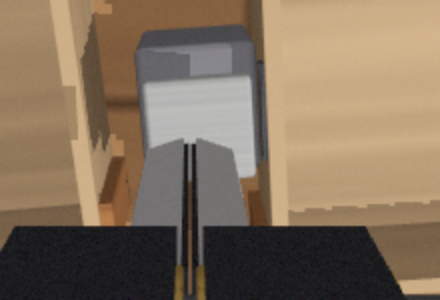

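The crop shows the plate up and whole, with the tips within about 3 mm of its centre line. Pressing latch 2.

```bash

(python3 -m inch '[[[0,0.14,0.86],[0,0,0],-1],[[0,0,0],[0,0,0],-1],[[0,0,0],[0,0,0],-1]]'
python3 -m inch '[[[0,0,0.04],[0,0,0],-1],[[0,0,0],[0,0,0],-1]]'
python3 -m inch '[[[0,0,0.04],[0,0,0],-1],[[0,0,0],[0,0,0],-1]]'
python3 -m inch '[[[0,0,0.03],[0,0,0],-1],[[0,0,0],[0,0,0],-1]]'
python3 -m inch '[[[0,0,0.03],[0,0,0],-1],[[0,0,0],[0,0,0],-1]]'
python3 -m inch '[[[0,0,0.03],[0,0,0],-1],[[0,0,0],[0,0,0],-1]]'
python3 -m inch '[[[0,0,0.03],[0,0,0],-1],[[0,0,0],[0,0,0],-1]]'
python3 -m inch '[[[0,0,0.03],[0,0,0],-1],[[0,0,0],[0,0,0],-1]]'
python3 -m inch '[[[0,0,0.03],[0,0,0],-1],[[0,0,0],[0,0,0],-1]]'
python3 -m inch '[[[0,0,0.05],[0,0,0],-1],[[0,0,0],[0,0,0],-1]]'
python3 -m inch '[[[0,0,0.05],[0,0,0],-1],[[0,0,0],[0,0,0],-1]]'
python3 -m inch '[[[0,0,0.05],[0,0,0],-1],[[0,0,0],[0,0,0],-1]]'
python3 -m inch '[[[0,0,0.05],[0,0,0],-1],[[0,0,0],[0,0,0],-1]]'
python3 -m inch '[[[0,0,0.05],[0,0,0],-1],[[0,0,0],[0,0,0],-1]]')| egrep 'pos|wrist' | paste - -
```

```text
tool_pos: [587.0, -71.1, 65.1]	wrist_force: [-0.7, 0.0, 1.2]
tool_pos: [587.0, -71.8, 64.4]	wrist_force: [-0.4, -0.4, 0.3]
tool_pos: [587.1, -71.9, 63.7]	wrist_force: [-2.7, 3.9, 6.8]
tool_pos: [587.1, -71.9, 63.2]	wrist_force: [-3.8, 2.3, 8.5]
tool_pos: [587.1, -71.9, 62.6]	wrist_force: [-5.8, 3.3, 10.5]
tool_pos: [587.1, -71.9, 62.0]	wrist_force: [-5.5, 3.0, 11.8]
tool_pos: [587.1, -71.9, 61.3]	wrist_force: [-6.3, 4.0, 12.6]
tool_pos: [587.1, -71.9, 60.6]	wrist_force: [-7.0, 2.1, 13.4]
tool_pos: [587.1, -71.9, 59.8]	wrist_force: [-6.1, 3.5, 12.8]
tool_pos: [587.0, -71.9, 58.3]	wrist_force: [-4.6, 2.4, 9.9]
tool_pos: [587.0, -71.9, 56.7]	wrist_force: [-3.3, 1.9, 5.0]
tool_pos: [587.0, -72.2, 55.0]	wrist_force: [0.4, 0.3, 0.2]
tool_pos: [586.9, -72.3, 53.4]	wrist_force: [-0.7, 0.3, 0.4]
tool_pos: [587.1, -72.3, 52.4]	wrist_force: [-0.1, -0.5, 1.8]
```

Latch 2 peaks at about 13 N, which is borderline. Latch 3 decides it. First I'll make sure this one is at its stop.

```bash

python3 -m inch '[[[0,0,0.04],[0,0,0],-1],[[0,0,0],[0,0,0],-1]]' | egrep 'pos|wrist'
python3 -m inch '[[[0,0,-0.7],[0,0,0],-1],[[0,0,-0.7],[0,0,0],-1],[[0,-0.95,0],[0,0,0],-1],[[0,-0.95,0],[0,0,0],-1],[[0,-0.95,0],[0,0,0],-1]]' >/dev/null
python3 -m inch '[[[0,-0.95,0],[0,0,0],-1],[[0,-0.95,0],[0,0,0],-1],[[0,-0.95,0],[0,0,0],-1],[[0,-0.95,0],[0,0,0],-1],[[0,-0.95,0],[0,0,0],-1]]' >/dev/null
python3 -m inch '[[[0,-0.95,0],[0,0,0],-1],[[0,0,0],[0,0,0],-1],[[0,0,0],[0,0,0],-1],[[0,0,0],[0,0,0],-1]]'
python3 - <<'E'
from h import *
go([585,-287,66],0)
d=cam("wrist","w4");c=d["color"][0:320,100:500];cv2.imwrite("pics/w4c.png",cv2.resize(c,None,fx=1.5,fy=1.5))
E
```

```text
tool_pos: [587.2, -72.3, 52.1]
wrist_force: [-2.6, -0.2, 8.0]
clock: 11.25
tool_pos: [587.4, -285.4, 86.2]
ee_rot: [-0.0, -0.001, 1.0, 0.0]
wrist_force: [-0.5, -0.0, 0.7]
gripper_width: 0.5
gripper_force: 0.0
t=11.2 tcp=[ 587.4 -285.4   86.2] w=0.5 q6=-2.08 yaw=0.002 shift shares [ 0.09 -0.06  0.81] turn z shares 0.02
```

View pics/w4c.png

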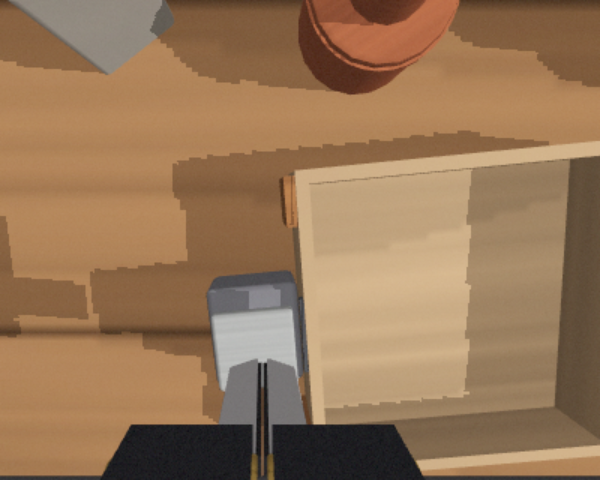

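The tips are centred on plate 3, and this crate is turned by about 4 degrees. Pressing.

```bash

(python3 -m inch '[[[0,0,0.84],[0,0,0],-1],[[0,0,0],[0,0,0],-1],[[0,0,0],[0,0,0],-1]]'
python3 -m inch '[[[0,0,0.04],[0,0,0],-1],[[0,0,0],[0,0,0],-1]]'
python3 -m inch '[[[0,0,0.04],[0,0,0],-1],[[0,0,0],[0,0,0],-1]]'
python3 -m inch '[[[0,0,0.03],[0,0,0],-1],[[0,0,0],[0,0,0],-1]]'
python3 -m inch '[[[0,0,0.03],[0,0,0],-1],[[0,0,0],[0,0,0],-1]]'
python3 -m inch '[[[0,0,0.03],[0,0,0],-1],[[0,0,0],[0,0,0],-1]]'
python3 -m inch '[[[0,0,0.03],[0,0,0],-1],[[0,0,0],[0,0,0],-1]]'
python3 -m inch '[[[0,0,0.03],[0,0,0],-1],[[0,0,0],[0,0,0],-1]]'
python3 -m inch '[[[0,0,0.03],[0,0,0],-1],[[0,0,0],[0,0,0],-1]]'
python3 -m inch '[[[0,0,0.05],[0,0,0],-1],[[0,0,0],[0,0,0],-1]]'
python3 -m inch '[[[0,0,0.05],[0,0,0],-1],[[0,0,0],[0,0,0],-1]]'
python3 -m inch '[[[0,0,0.05],[0,0,0],-1],[[0,0,0],[0,0,0],-1]]'
python3 -m inch '[[[0,0,0.05],[0,0,0],-1],[[0,0,0],[0,0,0],-1]]'
python3 -m inch '[[[0,0,0.05],[0,0,0],-1],[[0,0,0],[0,0,0],-1]]')| egrep 'pos|wrist' | paste - -
```

```text
tool_pos: [587.4, -285.0, 65.3]	wrist_force: [0.9, -0.1, 0.3]
tool_pos: [587.6, -285.7, 65.0]	wrist_force: [-0.9, -0.3, -0.1]
tool_pos: [587.7, -285.9, 63.9]	wrist_force: [-0.7, 1.5, 3.7]
tool_pos: [587.7, -285.9, 63.1]	wrist_force: [-0.3, 2.6, 7.0]
tool_pos: [587.6, -285.9, 62.4]	wrist_force: [-0.3, 1.9, 6.4]
tool_pos: [587.6, -286.0, 61.8]	wrist_force: [-2.0, 2.4, 7.3]
tool_pos: [587.6, -286.0, 61.1]	wrist_force: [-1.8, 2.5, 7.9]
tool_pos: [587.7, -286.0, 60.3]	wrist_force: [-2.0, 2.8, 7.3]
tool_pos: [587.6, -286.0, 59.5]	wrist_force: [-1.3, 2.9, 6.5]
tool_pos: [587.6, -286.0, 58.0]	wrist_force: [-0.8, 2.0, 4.7]
tool_pos: [587.5, -286.0, 56.5]	wrist_force: [1.4, 1.0, 3.1]
tool_pos: [587.2, -286.0, 54.8]	wrist_force: [-0.6, -0.3, -0.8]
tool_pos: [587.2, -286.0, 53.4]	wrist_force: [0.4, -0.4, -1.0]
tool_pos: [587.4, -286.1, 52.4]	wrist_force: [-0.5, -0.3, -0.3]
```

Latch 3 peaks at about 7.9 N, so the rightmost crate is sound and the other two are faulty. I'll confirm the stop, lift, and look at the right crate.

```bash

python3 -m inch '[[[0,0,0.05],[0,0,0],-1],[[0,0,0],[0,0,0],-1],[[0,0,0],[0,0,0],-1]]' | egrep 'pos|wrist'
python3 -m inch '[[[0,0,-0.9],[0,0,0],0],[[0,0,-0.9],[0,0,0],0],[[0.2,0.66,-0.9],[0,0,0],0],[[0.2,0.66,-0.9],[0,0,0],0],[[0.2,0.66,-0.9],[0,0,0],0]]' >/dev/null
python3 -m inch '[[[0.2,0.66,-0.9],[0,0,0],0],[[0.2,0.66,-0.9],[0,0,0],0],[[0.2,0.66,-0.9],[0,0,0],0],[[0,0,0],[0,0,0],0],[[0,0,0],[0,0,0],0]]'
python3 - <<'E'
from h import *
d=cam("wrist","w5")
cv2.imwrite("pics/w5c.png",cv2.resize(d["color"][:330,100:460],None,fx=2,fy=1.8))
import pickle;pickle.dump(d,open("w5.pkl","wb"))
for a,c,m,st in blobs(d["color"],"terra",150): print(a,c.round(1),ray(d,c,60)[0].round(0))
for a,c,m,st in blobs(d["color"],"white",150): print(a,c.round(1),ray(d,c,52)[0].round(0))
E
```

```text
tool_pos: [587.5, -286.1, 52.2]
wrist_force: [-2.8, 1.4, 7.5]
clock: 14.8
tool_pos: [557.6, -186.7, 232.6]
ee_rot: [0.001, -0.001, 1.0, -0.0]
wrist_force: [-0.5, -0.4, -1.2]
gripper_width: 47.1
gripper_force: 0.0
2906 [225.   80.9] [ 438. -239.   60.]
3288 [381.9  82.1] [439. -78.  60.]
188 [382.9 157.6] [515. -71.  60.]
6710 [ 30.6 211.1] [ 576. -464.   60.]
181 [381.7 253.9] [627. -62.  60.]
207 [550.9 253.3] [626. 135.  60.]
2403 [85.8 61.6] [ 418. -383.   52.]
993 [549.5  58.6] [415.  94.  52.]
816 [187.6 213.8] [ 581. -289.   52.]
797 [372.  215.2] [582. -75.  52.]
```

View pics/w5.png

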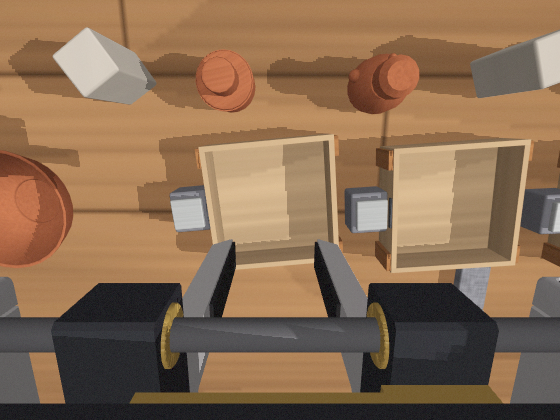

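The image shows the right crate's rim at about (201,149), (333,136), (340,262) and (217,270), with plates at (188,214) and (372,215). I'll fit the rims.

```bash
python3 - <<'E'
from h import *
import pickle
d=pickle.load(open("w5.pkl","rb"));i=d["color"];hs=cv2.cvtColor(i,cv2.COLOR_BGR2HSV)
for u,v in((203,170),(270,143),(335,180),(212,240),(270,180),(270,264),(270,110),(388,200),(450,147)):print((u,v),hs[v,u])
m=((hs[...,1]<118)&(hs[...,2]>195)&(hs[...,0]>12)).astype(np.uint8)*255
v=i.copy();v[m>0]=(0,255,0);cv2.imwrite("pics/m5.png",v[110:300,150:540][:,:].repeat(2,0).repeat(2,1))
E
```

```text
(203, 170) [ 16  84 213]
(270, 143) [ 17  84 216]
(335, 180) [ 18  86 213]
(212, 240) [ 16 103 185]
(270, 180) [ 17  83 214]
(270, 264) [ 17  83 213]
(270, 110) [ 14 121 187]
(388, 200) [ 18 106  99]
(450, 147) [ 17  83 216]
```

View pics/m5.png

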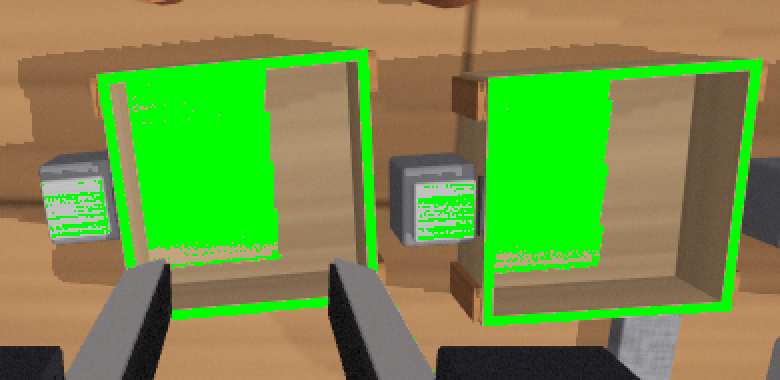

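The rim mask is clean: the right crate spans crop pixels (97,75)–(380,318) and the middle crate (487,60)–(762,325).

```bash
cat >> h.py <<'E'
def crates(d,amin=600):
    hs=cv2.cvtColor(d["color"],cv2.COLOR_BGR2HSV)
    m=((hs[...,1]<118)&(hs[...,2]>195)&(hs[...,0]>12)).astype(np.uint8)*255
    n,l,st,c=cv2.connectedComponentsWithStats(m);out=[]
    for i in range(1,n):
        if st[i,4]<amin: continue
        vu=np.argwhere(l==i);p=ray(d,vu[:,::-1],50)[:,:2].astype(np.float32)
        out.append(cv2.minAreaRect(p))
    return out
E
python3 - <<'E'
from h import *
import pickle
d=pickle.load(open("w5.pkl","rb"))
for r in crates(d):print(np.round(r[0],1),np.round(r[1],1),round(r[2],1))
E
```

```text
[ 418.7 -384. ] [48.2 48.2] 34.5
[416.4  97.7] [47.5 22.2] 20.3
[ 561.7 -192.4] [129.5 150. ] 5.1
[575.6  23.8] [149.6 149.4] 4.1
```

```bash
cat >> h.py <<'E'
def nadir(d):
    R=cv2.Rodrigues(np.array(d["rvec"],float))[0];return -R.T@np.array(d["tvec"],float).ravel()
def ware(d,m,rn=18):
    """axis xy from blob mask m: azimuth bisector from camera nadir, far edge at z=96"""
    c=nadir(d);p=ray(d,np.argwhere(m)[:,::-1],96)[:,:2]-c[:2]
    a0=np.arctan2(*p.mean(0)[::-1]);a=(np.arctan2(p[:,1],p[:,0])-a0+np.pi)%(2*np.pi)-np.pi
    az=a0+(a.min()+a.max())/2;u=np.array([np.cos(az),np.sin(az)])
    return c[:2]+u*((p@u).max()-rn),az
def wares(d,amin=500):
    for a,c,m,st in blobs(d["color"],"terra",amin):
        p,az=ware(d,m);edge=st[0]<=0 or st[1]<=0 or st[0]+st[2]>=560
        print("ware",a,c.round(0),"axis",p.round(1),"az",round(az,3),"EDGE" if edge else "")
def props(d,amin=300):
    g=cv2.cvtColor(d["color"],cv2.COLOR_BGR2HSV)
    m=((g[...,1]<50)&(g[...,2]>195)).astype(np.uint8)*255
    n,l,st,c=cv2.connectedComponentsWithStats(m)
    for i in range(1,n):
        if st[i,4]<amin: continue
        p=ray(d,np.argwhere(l==i)[:,::-1],100)[:,:2].astype(np.float32);r=cv2.minAreaRect(p)
        print("white",st[i,4],c[i].round(0),np.round(r[0],1),np.round(r[1],1),round(r[2],1),"V",np.percentile(g[...,2][l==i],[5,50,95]))
E
python3 -m inch '[[[0.91,0.16,0],[0,0,0],0],[[0.91,0.16,0],[0,0,0],0],[[0.91,0.16,0],[0,0,0],0],[[0.91,0.16,0],[0,0,0],0],[[0.91,0.16,0],[0,0,0],0]]' >/dev/null
python3 -m inch '[[[0.91,0.16,0],[0,0,0],0],[[0.91,0.16,0],[0,0,0],0],[[0.91,0.16,0],[0,0,0],0],[[0,0,0],[0,0,0],0],[[0,0,0],[0,0,0],0]]'|egrep 'clo|pos'
python3 - <<'E'
from h import *
import pickle
d=cam("wrist","w6");pickle.dump(d,open("w6.pkl","wb"));print(nadir(d));wares(d);props(d)
print("w5");e=pickle.load(open("w5.pkl","rb"));print(nadir(e));wares(e);props(e)
E
```

```text
clock: 15.68
tool_pos: [374.8, -155.8, 230.9]
[ 301.88505804 -156.36457283  409.68598782]
ware 1060 [547. 224.] axis [396.3 128.7] az 1.251 EDGE
ware 1834 [202. 239.] axis [ 433.3 -239.6] az -0.565 
ware 1960 [347. 239.] axis [433.4 -71.6] az 0.573 
ware 515 [ 35. 309.] axis [ 494.2 -419.2] az -0.939 
ware 864 [ 44. 370.] axis [ 579.  -435.9] az -0.79 
white 1506 [494. 248.] [420.9  67.7] [41.4 40.5] 21.0 V [209. 224. 226.]
white 1572 [ 81. 254.] [ 427.1 -356.9] [41.7 42.9] 34.5 V [211. 222. 225.]
w5
[ 484.15991177 -187.20681622  411.17606091]
ware 2906 [225.  81.] axis [ 436.8 -240.6] az -2.296 
ware 3288 [382.  82.] axis [438.1 -74.6] az 1.959 
ware 6710 [ 31. 211.] axis [ 571.5 -476.9] az -1.278 EDGE
white 2332 [86. 62.] [ 427.7 -356.7] [41.5 41.6] 34.5 V [205. 213. 216.]
white 941 [550.  59.] [425.8  58.2] [40.9 19.1] 20.3 V [203. 213. 214.]
white 363 [375. 218.] [572.  -89.2] [22.1 27.3] 4.1 V [196. 198. 200.]
```

View pics/w6.png

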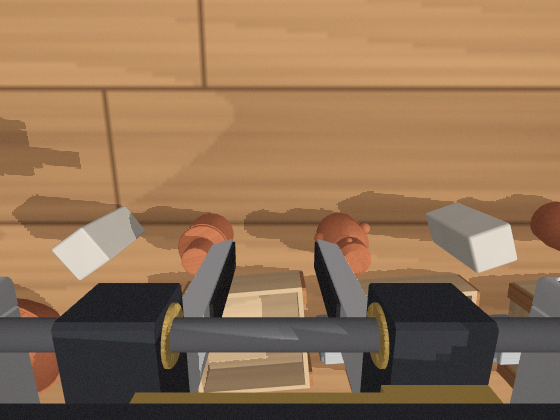

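The props measure consistently at (427,-357) and (421,68). The fingers partly hide the ware in this view, so I'll shift 75 mm forward for a clear second view.

```bash
python3 - <<'E'
s=open('h.py').read()
s=s.replace("return c[:2]+u*((p@u).max()-rn),az","k=(c[2]-60)/(c[2]-96);f=(p@u).max();return c[:2]+u*min(f-rn,f*k-31),az")
s+='''
def cross(d1,m1,d2,m2):
    c1,c2=nadir(d1)[:2],nadir(d2)[:2];a1,a2=ware(d1,m1)[1],ware(d2,m2)[1]
    k=np.linalg.solve(np.array([[np.cos(a1),-np.cos(a2)],[np.sin(a1),-np.sin(a2)]]),c2-c1)
    return c1+k[0]*np.array([np.cos(a1),np.sin(a1)])
'''
open('h.py','w').write(s)
E
python3 -m inch '[[[-1,0,0],[0,0,0],0],[[-1,0,0],[0,0,0],0],[[-1,0,0],[0,0,0],0],[[0,0,0],[0,0,0],0],[[0,0,0],[0,0,0],0]]'|egrep 'clo|pos'
python3 - <<'E'
from h import *
import pickle
d=cam("wrist","w7");pickle.dump(d,open("w7.pkl","wb"));print(nadir(d));wares(d);props(d)
print("w5");e=pickle.load(open("w5.pkl","rb"));wares(e)
B=lambda d:{round(b[1][0]):b for b in blobs(d["color"],"terra",1500)}
b,f=B(d),B(e);print(list(b),list(f))
for x in b:
  for y in f:
    p=cross(d,b[x][2],e,f[y][2]);
    if 380<p[0]<480:print(x,y,p.round(1))
E
```

```text
clock: 16.15
tool_pos: [451.1, -155.3, 230.0]
[ 378.46859827 -156.09381285  408.93411637]
ware 538 [552. 166.] axis [411.1 109. ] az 1.448 EDGE
ware 2411 [201. 181.] axis [ 434.7 -237.5] az -0.967 
ware 2508 [347. 180.] axis [435.4 -73.7] az 0.966 
ware 2956 [ 30. 281.] axis [ 542.4 -433.8] az -1.037 EDGE
white 1795 [507. 175.] [421.1  68. ] [41.6 40.4] 20.9 V [210. 223. 225.]
white 446 [522. 301.] [556.  108.9] [28.5 20.2] 1.1 V [199. 203. 207.]
w5
ware 2906 [225.  81.] axis [ 438.7 -238.5] az -2.296 
ware 3288 [382.  82.] axis [438.1 -74.6] az 1.959 
ware 6710 [ 31. 211.] axis [ 571.5 -476.9] az -1.278 EDGE
[201, 347, 30] [225, 382, 31]
201 225 [ 436.8 -240.6]
347 382 [436.8 -71.6]
347 31 [445.5 -59. ]
30 225 [ 431.7 -246.3]
```

View pics/w7.png

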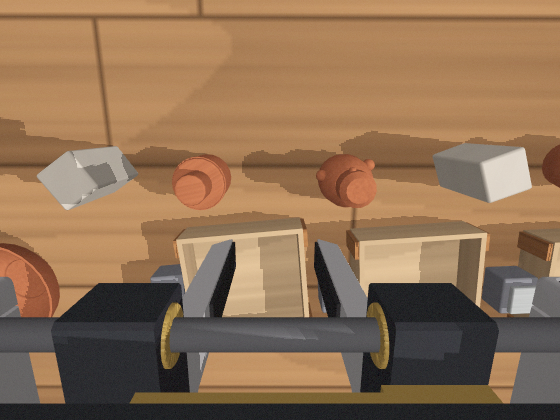

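Both pieces are clear here: the right one at (201,181) and the doll at (347,180). The two views agree on axes near (436.5,-239) and (437,-73). I'm going for the right one.

```bash
python3 -m inch '[[[0.12,-0.67,0.9],[0,0,0],0.5],[[0.12,-0.67,0.9],[0,0,0],0.5],[[0.12,-0.67,0.9],[0,0,0],0.5],[[0.12,-0.67,0.9],[0,0,0],0.5],[[0.12,-0.67,0.9],[0,0,0],0.5]]'>/dev/null
python3 -m inch '[[[0,0,0],[0,0,0],0.5],[[0,0,0],[0,0,0],0.5]]'|egrep 'clo|pos'
python3 - <<'E'
from h import *
d=cam("wrist","w8");go([436.5,-239.5,65],0)
E
```

```text
clock: 16.78
tool_pos: [434.5, -239.2, 118.5]
t=16.8 tcp=[ 435.3 -239.   119.6] w=70.8 q6=-2.15 yaw=0.001 shift shares [-0.05 -0.02  2.18] turn z shares 0.01
```

View pics/w8.png

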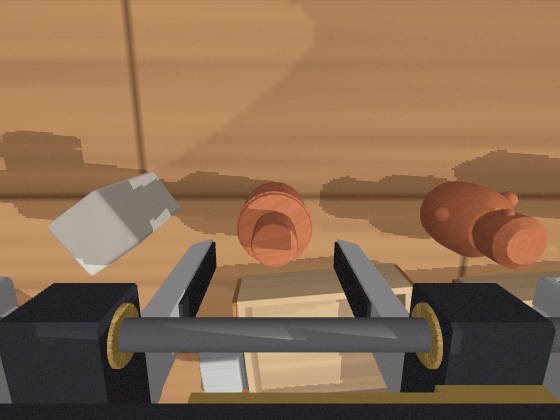

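The piece is centred between the fingers at (274,225). I'll do a quick numeric check along x and descend.

```bash
python3 - <<'E'
from h import *
d=cam("wrist");wares(d,1000)
E
python3 -m inch '[[[-0.02,0,0.73],[0,0,0],0.5],[[-0.02,0,0.73],[0,0,0],0.5],[[-0.01,0,0.72],[0,0,0],0.5],[[0,0,0],[0,0,0],0.5]]'|egrep 'clo|pos|wri'
```

```text
ware 4654 [274. 222.] axis [ 433.4 -240.3] az -0.012 
ware 7414 [481. 223.] axis [434.8 -77.3] az 1.15 
clock: 17.22
tool_pos: [436.1, -237.8, 63.1]
wrist_force: [-0.0, 1.5, -0.4]
```

```bash
python3 -m inch '[[[0,0,0],[0,0,0],-1],[[0,0,0],[0,0,0],-1],[[0,0,0],[0,0,0],-1],[[0,0,0],[0,0,0],-1],[[0,0,0],[0,0,0],-1]]' 25 |egrep 'clo|pos|wid|gripper_f'
python3 -m inch '[[[0,0,-0.5],[0,0,0],-1],[[0,0,-0.9],[0,0,0],-1],[[0,0,-0.9],[0,0,-0.74],-1],[[0,0,-0.9],[0,0,0],-1],[[0,0,0],[0,0,0],-1]]'|egrep 'clo|pos|wid|gripper_f'
python3 - <<'E'
from h import *
go([608.9,-222.3,145],0.089)
E
```

```text
clock: 17.63
tool_pos: [436.9, -239.2, 65.2]
gripper_width: 40.5
gripper_force: 0.0
clock: 18.05
tool_pos: [437.9, -239.9, 148.4]
gripper_width: 31.4
gripper_force: 25.0
t=18.1 tcp=[ 437.9 -239.9  148.4] w=31.4 q6=-2.24 yaw=0.091 shift shares [-6.87  0.08  0.17] turn z shares 0.01
```

It gripped at 31.4 mm, so this is the canister. The fingers closed during the lift, so I'll look at how it hangs once over the slot.

```bash
python3 -m inch '[[[-0.98,0.01,-0.1],[0,0,0],-1],[[-0.98,0.01,-0.1],[0,0,0],-1],[[-0.98,0.01,-0.1],[0,0,0],-1],[[-0.98,0.01,-0.1],[0,0,0],-1],[[-0.98,0.01,0],[0,0,0],-1]]'>/dev/null
python3 -m inch '[[[-0.98,0.01,0],[0,0,0],-1],[[-0.98,0.01,0],[0,0,0],-1],[[0,0,0],[0,0,0],-1],[[0,0,0],[0,0,0],-1],[[0,0,0],[0,0,0],-1]]'|egrep 'clo|pos|wid|gripper_f|wri'
python3 - <<'E'
from h import *
d=cam("wrist","w9");go([608.9,-222.3,90],0.089)
for r in crates(d):print(np.round(r[0],1),np.round(r[1],1),round(r[2],1))
E
```

```text
clock: 18.88
tool_pos: [606.5, -221.7, 153.0]
wrist_force: [1.0, 0.7, -2.9]
gripper_width: 31.2
gripper_force: 25.0
t=18.9 tcp=[ 606.4 -221.8  153.6] w=31.0 q6=-2.07 yaw=0.090 shift shares [-0.1  -0.03  2.54] turn z shares 0.01
[ 572.5 -190.9] [150.1 149.9] 5.5
[ 564.7 -218.2] [109.6  76. ] 5.5
[577.4  -2.2] [149.5  99.5] 5.1
[583.1 -73.5] [33.3 33.1] 4.0
```

View pics/w9.png

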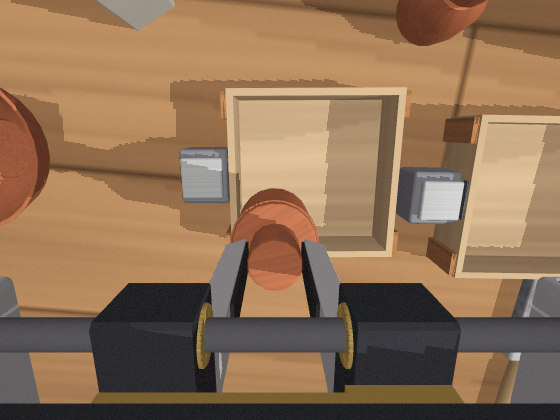

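The canister hangs upright at (275,235) over the far-right slot. The crate is confirmed at (572.5,-190.9), 5.5°. Lowering by feel.

```bash
(python3 -m inch '[[[-0.12,0,0.8],[0,0,0],-1],[[0,0,0.8],[0,0,0],-1],[[0,0,0.6],[0,0,0],-1],[[0,0,0],[0,0,0],-1],[[0,0,0],[0,0,0],-1]]'
python3 -m inch '[[[0,0,0.12],[0,0,0],-1],[[0,0,0.12],[0,0,0],-1],[[0,0,0],[0,0,0],-1]]'
python3 -m inch '[[[0,0,0.12],[0,0,0],-1],[[0,0,0.12],[0,0,0],-1],[[0,0,0],[0,0,0],-1]]'
python3 -m inch '[[[0,0,0.12],[0,0,0],-1],[[0,0,0],[0,0,0],-1]]') |egrep 'pos|wri'|paste - -
```

```text
tool_pos: [609.6, -221.7, 99.4]	wrist_force: [0.4, -0.1, -2.8]
tool_pos: [610.2, -221.6, 93.8]	wrist_force: [0.1, 0.7, -3.2]
tool_pos: [611.2, -222.0, 88.6]	wrist_force: [0.5, -0.9, 3.6]
tool_pos: [612.1, -222.1, 87.7]	wrist_force: [-0.4, 0.2, 16.4]
```

```bash
python3 -m inch '[[[0.06,0,-0.1],[0,0,0],-1],[[0,0,0],[0,0,0],-1],[[0,0,0],[0,0,0],0.12],[[0,0,0],[0,0,0],0.12],[[0,0,0],[0,0,0],0.12]]'|egrep 'pos|wri|wid'
python3 -m inch '[[[0,0,0],[0,0,0],0.12],[[0,0,-0.5],[0,0,0],0.12],[[0,0,-0.9],[0,0,0],0.12],[[0,0,-0.9],[0,0,0],0.12],[[0,0,-0.9],[0,0,0],0.12]]'|egrep 'pos|wri'
python3 - <<'E'
from h import *
go([437,-73,155],0)
E
```

```text
tool_pos: [608.7, -221.6, 86.7]
wrist_force: [-0.6, 0.2, 0.0]
gripper_width: 47.7
tool_pos: [608.7, -221.6, 168.8]
wrist_force: [-0.0, -0.3, 0.4]
t=20.9 tcp=[ 608.7 -221.6  168.8] w=52.5 q6=-2.07 yaw=0.091 shift shares [6.3  6.54 0.55] turn z shares 0.76
```

```bash
python3 -m inch '[[[0.9,0.93,0],[0,0,0],0.5],[[0.9,0.93,0],[0,0,0],0.5],[[0.9,0.93,0],[0,0,0],0.5],[[0.9,0.93,0],[0,0,0],0.5],[[0.9,0.93,0],[0,0,0],0.5]]'>/dev/null
python3 -m inch '[[[0.9,0.93,0.3],[0,0,0],0.5],[[0.9,0.93,0.3],[0,0,0],0.5],[[0,0,0],[0,0,0],0.5],[[0,0,0],[0,0,0],0.5]]'>/dev/null
python3 - <<'E'
from h import *
d=cam("wrist","w10");go([437,-73,65]);wares(d,800);cv2.imwrite("pics/w10c.png",d["color"])
for r in crates(d):print(np.round(r[0],1),np.round(r[1],1),round(r[2],1))
E
```

```text
t=21.6 tcp=[437.8 -73.9 153.1] w=70.6 q6=-1.91 yaw=0.091 shift shares [0.03 0.04 3.52]
ware 3673 [249. 184.] axis [414.4 -95.2] az -0.287 
ware 2079 [541. 213.] axis [406.7 135.1] az 1.375 EDGE
[433.7 100.3] [50.4 49.4] 21.2
[ 525.6 -214.6] [ 51.9 112. ] 5.9
[521.4 -21.9] [35.8 66.4] 5.2
[604.7  -9.5] [47.  78.7] 5.3
```

View pics/w10c.png

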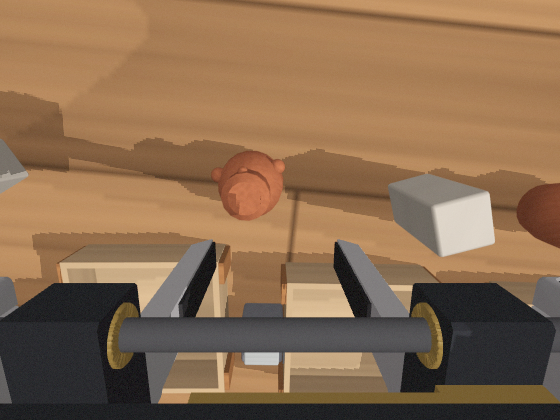

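The doll has been knocked aside to about (249,184) in the image, near world (414,-95). I'll move over it and measure again.

```bash
python3 -m inch '[[[0.99,-0.75,0],[0,0,0],0.5],[[0,0,0.3],[0,0,0],0.5],[[0,0,0],[0,0,0],0.5],[[0,0,0],[0,0,0],0.5]]'>/dev/null
python3 - <<'E'
from h import *
d=cam("wrist","w11");go([414,-95,65]);wares(d,800);print(nadir(d))
t=cam("top","t3");wares(t,60);print(nadir(t))
E
```

```text
t=22.0 tcp=[415.  -94.9 144.7] w=70.1 q6=-1.97 yaw=0.090 shift shares [0.04 0.   3.19]
ware 3920 [271. 212.] axis [414.7 -98.5] az 0.049 
ware 860 [550. 235.] axis [398.5 109.5] az 1.311 EDGE
[ 342.17239724 -102.09549807  323.41725637]
ware 298 [353. 216.] axis [ 612.6 -219.9] az -1.266 
ware 1522 [440. 229.] axis [ 582.2 -529.7] az -1.492 
ware 990 [141. 229.] axis [555.  479.2] az 1.538 
ware 429 [157. 266.] axis [439.6 404.8] az 1.82 
ware 305 [217. 273.] axis [425.  205.5] az 2.106 
ware 80 [ 27. 408.] axis [ 11.7 764.8] az 2.182 
[ 539.70301316   11.83136351 1392.2687111 ]
```

```bash
python3 -m inch '[[[0.04,-0.08,0.8],[0,0,0],0.5],[[0,0,0.8],[0,0,0],0.5],[[0,0,0.8],[0,0,0],0.5],[[0,0,0.75],[0,0,0],0.5],[[0,0,0],[0,0,0],0]]'|egrep 'clo|pos|wri'
python3 -m inch '[[[0,0,0],[0,0,0],-1],[[0,0,0],[0,0,0],-1],[[0,0,0],[0,0,0],-1],[[0,0,0],[0,0,0],-1],[[0,0,0],[0,0,0],-1]]' 25 |egrep 'clo|pos|wid|gripper_f'
python3 -m inch '[[[0,0,0],[0,0,0],-1],[[0,0,0],[0,0,0],-1],[[0,0,0],[0,0,0],-1]]' |egrep 'clo|pos|wid|gripper_f|wri'
python3 -m inch '[[[0,0,-0.5],[0,0,0],-1],[[0,0,-0.9],[0,0,0],-1],[[0,0,-0.9],[0,0,0],-1],[[0,0,-0.9],[0,0,0],-1],[[0,0,0],[0,0,0],-1]]'|egrep 'clo|pos|wid|gripper_f|wri'
python3 - <<'E'
from h import *
go([603.1,-153.8,150],0.096)
E
```

```text
clock: 22.5
tool_pos: [412.4, -96.1, 63.2]
wrist_force: [0.7, 0.8, -0.0]
clock: 22.92
tool_pos: [413.9, -97.0, 66.5]
gripper_width: 37.4
gripper_force: 25.0
clock: 23.17
tool_pos: [414.0, -97.0, 66.5]
wrist_force: [0.0, -1.2, 7.3]
gripper_width: 37.6
gripper_force: 25.0
clock: 23.58
tool_pos: [414.8, -97.2, 149.2]
wrist_force: [0.7, -0.4, -2.1]
gripper_width: 37.3
gripper_force: 25.0
t=23.6 tcp=[414.8 -97.2 149.2] w=37.3 q6=-1.98 yaw=0.091 shift shares [-7.3  -2.94  0.01] turn z shares -0.04
```

```bash
python3 -m inch '[[[-0.91,-0.37,0],[0,0,0],-1],[[-0.91,-0.37,0],[0,0,0],-1],[[-0.91,-0.37,0],[0,0,0],-1],[[-0.91,-0.37,0],[0,0,0],-1],[[-0.91,-0.37,0],[0,0,0],-1]]'>/dev/null
python3 -m inch '[[[-0.91,-0.37,0],[0,0,0],-1],[[-0.91,-0.37,0],[0,0,0],-1],[[-0.91,-0.37,0],[0,0,-0.04],-1],[[0,0,0],[0,0,0],-1],[[0,0,0],[0,0,0],-1]]'>/dev/null
python3 - <<'E'
from h import *
d=cam("wrist","w12");go([603.1,-153.8,80],0.096)
for a,c,m,st in blobs(d["color"],"terra",500): print(a,c.round(0),st[:4],ware(d,m)[0].round(1))
E
```

```text
t=24.5 tcp=[ 600.7 -153.8  143.9] w=37.2 q6=-1.98 yaw=0.095 shift shares [-0.1  -0.01  2.56] turn z shares -0.01
12102 [245. 236.] [159 178 163 131] [ 642.1 -181.2]
```

```bash
(python3 -m inch '[[[-0.1,0,0.8],[0,0,0],-1],[[0,0,0.8],[0,0,0],-1],[[0,0,0.8],[0,0,0],-1],[[0,0,0],[0,0,0],-1],[[0,0,0],[0,0,0],-1]]'
python3 -m inch '[[[0,0,0.12],[0,0,0],-1],[[0,0,0.12],[0,0,0],-1],[[0,0,0],[0,0,0],-1]]'
python3 -m inch '[[[0,0,0.08],[0,0,0],-1],[[0,0,0.08],[0,0,0],-1],[[0,0,0],[0,0,0],-1]]'
) |egrep 'pos|wri'|paste - -
```

```text
tool_pos: [602.9, -153.5, 85.2]	wrist_force: [-0.1, -1.0, -2.5]
tool_pos: [603.9, -153.8, 80.1]	wrist_force: [-0.2, 0.5, -1.9]
tool_pos: [603.7, -153.8, 75.5]	wrist_force: [-0.5, 0.4, -3.4]
```

```bash
(python3 -m inch '[[[0,0,0.08],[0,0,0],-1],[[0,0,0],[0,0,0],-1]]'
python3 -m inch '[[[0,0,0.06],[0,0,0],-1],[[0,0,0],[0,0,0],-1]]'
python3 -m inch '[[[0,0,0],[0,0,0],0],[[0,0,0],[0,0,0],0.15],[[0,0,0],[0,0,0],0.15],[[0,0,0],[0,0,0],0.15]]'
python3 -m inch '[[[0,0,-0.5],[0,0,0],0.15],[[0,0,-0.9],[0,0,0],0.15],[[0,0,-0.9],[0,0,0],0.15],[[0,0,-0.9],[0,0,0],0.15],[[0,0,-0.9],[0,0,0],0.15]]'
) |egrep 'pos|wri|wid'|paste - - -
python3 - <<'E'
from h import *
d=cam("wrist","w13");go([534.3,-228.1,170],0.096)
for a,c,m,st in blobs(d["color"],"terra",500): print(a,c.round(0),st[:4],ware(d,m)[0].round(1))
t=cam("top");wares(t,60)
go([425,150,200],0)
E
```

```text
tool_pos: [603.7, -153.7, 73.4]	wrist_force: [-0.1, 0.2, -3.0]	gripper_width: 37.1
tool_pos: [604.1, -153.9, 72.6]	wrist_force: [-0.2, -0.1, 1.8]	gripper_width: 37.6
tool_pos: [603.9, -153.8, 72.2]	wrist_force: [0.2, 0.3, 0.3]	gripper_width: 53.8
tool_pos: [603.8, -153.8, 176.9]	wrist_force: [0.0, -0.1, -0.0]	gripper_width: 54.2
t=26.5 tcp=[ 605.2 -154.2  181.9] w=54.2 q6=-1.97 yaw=0.095 shift shares [ 3.11 -2.67  0.46] turn z shares -0.00
6814 [238. 206.] [171 171 135  72] [ 617.3 -177.8]
ware 1522 [440. 229.] axis [ 582.2 -529.7] az -1.492 
ware 987 [141. 229.] axis [555.3 479.2] az 1.537 
ware 428 [157. 266.] axis [439.6 404.8] az 1.82 
ware 307 [217. 273.] axis [424.7 205.3] az 2.107 
ware 124 [ 25. 409.] axis [-3.000e-01  7.836e+02] az 2.181 
t=26.6 tcp=[ 605.2 -154.2  179.8] w=54.1 q6=-1.97 yaw=0.095 shift shares [ 6.01 12.8  -0.88] turn z shares 0.80
```

Doll placed. Next is the round piece near (425,205).

```bash

python3 -m inch '[[[0.36,0.94,0],[0,0,0],0.5],[[0.36,0.94,0],[0,0,0],0.5],[[0.36,0.94,0],[0,0,0],0.5],[[0.36,0.94,0],[0,0,0],0.5],[[0.36,0.94,0],[0,0,0],0.5]]'>/dev/null
python3 -m inch '[[[0.36,0.94,0],[0,0,0],0.5],[[0.36,0.94,0],[0,0,0],0.5],[[0.36,0.94,0],[0,0,0],0.5],[[0.36,0.94,0],[0,0,0],0.5],[[0.36,0.94,0],[0,0,0],0.5]]'>/dev/null
python3 -m inch '[[[0.36,0.94,0.2],[0,0,0],0.5],[[0.36,0.94,0.2],[0,0,0],0.5],[[0.36,0.94,0.2],[0,0,0],0.5],[[0.36,0.94,0.2],[0,0,0],0.5],[[0.36,0.94,0.2],[0,0,0],0.5]]'>/dev/null
python3 -m inch '[[[0.36,0.94,0.2],[0,0,0],0.5],[[0,0,0],[0,0,0],0.5],[[0,0,0],[0,0,0],0.5]]'>/dev/null
python3 - <<'E'
from h import *
d=cam("wrist","w14");go([420,205,65]);wares(d,800);print(nadir(d));props(d)
E
```

```text
t=28.1 tcp=[424.6 206.8 144.8] w=70.4 q6=-1.29 yaw=0.096 shift shares [ 0.19 -0.05  3.19]
ware 3844 [278. 208.] axis [420.  208.7] az 0.128 
ware 6846 [484. 247.] axis [439.2 396.4] az 1.151 
[351.4911288  199.90436562 323.36680906]
white 805 [ 87. 230.] [438.   72.7] [46.7 19.5] 87.0 V [204. 220. 223.]
white 852 [209. 365.] [543.4 164. ] [24.3 28. ] 3.3 V [197. 201. 204.]
```

```bash
python3 -m inch '[[[0.16,0.06,0.8],[0,0,0],0.5],[[0,0,0.8],[0,0,0],0.5],[[0,0,0.8],[0,0,0],0.5],[[0,0,0.75],[0,0,0],0.5],[[0,0,0],[0,0,0],0]]'|egrep 'clo|pos|wri'
python3 -m inch '[[[0,0,0],[0,0,0],-1],[[0,0,0],[0,0,0],-1],[[0,0,0],[0,0,0],-1],[[0,0,0],[0,0,0],-1],[[0,0,0],[0,0,0],-1]]' 25 |egrep 'clo|pos|wid|gripper_f'
python3 -m inch '[[[0,0,0],[0,0,0],-1],[[0,0,0],[0,0,0],-1],[[0,0,0],[0,0,0],-1]]' |egrep 'clo|pos|wid|gripper_f|wri'
python3 -m inch '[[[0,0,-0.5],[0,0,0],-1],[[0,0,-0.9],[0,0,0],-1],[[0,0,-0.9],[0,0,0],-1],[[0,0,-0.9],[0,0,0],-1],[[0,0,0],[0,0,0],-1]]'|egrep 'clo|pos|wid|gripper_f|wri'
python3 - <<'E'
from h import *
go([542,-227.9,185],0.096)
E
```

```text
clock: 28.53
tool_pos: [419.5, 206.4, 63.3]
wrist_force: [-0.5, -0.2, -0.8]
clock: 28.95
tool_pos: [421.0, 208.1, 66.8]
gripper_width: 35.1
gripper_force: 25.0
clock: 29.2
tool_pos: [421.1, 208.3, 66.7]
wrist_force: [0.1, 2.8, 6.1]
gripper_width: 34.9
gripper_force: 25.0
clock: 29.62
tool_pos: [421.9, 208.4, 149.5]
wrist_force: [-0.6, -0.0, -2.1]
gripper_width: 35.0
gripper_force: 25.0
t=29.6 tcp=[421.9 208.4 149.5] w=35.0 q6=-1.29 yaw=0.096 shift shares [ -3.12 -17.83  -1.43] turn z shares -0.00
```

```bash

python3 -m inch '[[[0,0,-0.8],[0,0,0],-1],[[0,0,-0.75],[0,0,0],-1],[[-0.17,-0.99,0],[0,0,0],-1],[[-0.17,-0.99,0],[0,0,0],-1],[[-0.17,-0.99,0],[0,0,0],-1]]'>/dev/null
python3 -m inch '[[[-0.17,-0.99,0],[0,0,0],-1],[[-0.17,-0.99,0],[0,0,0],-1],[[-0.17,-0.99,0],[0,0,0],-1],[[-0.17,-0.99,0],[0,0,0],-1],[[-0.17,-0.99,0],[0,0,0],-1]]'>/dev/null
python3 -m inch '[[[-0.17,-0.99,0],[0,0,0],-1],[[-0.17,-0.99,0],[0,0,0],-1],[[-0.17,-0.99,0],[0,0,0],-1],[[-0.17,-0.99,0],[0,0,0],-1],[[-0.17,-0.99,0],[0,0,0],-1]]'>/dev/null
python3 -m inch '[[[-0.17,-0.99,0],[0,0,0],-1],[[-0.17,-0.99,0],[0,0,0],-1],[[-0.17,-0.99,0],[0,0,0],-1],[[-0.17,-0.99,0],[0,0,0],-1],[[-0.17,-0.99,0],[0,0,0],-1]]'>/dev/null
python3 -m inch '[[[0,0,0],[0,0,0],-1],[[0,0,0],[0,0,0],-1],[[0,0,0],[0,0,0],-1]]'|egrep 'pos|wid'
python3 - <<'E'
from h import *
d=cam("wrist","w15");go([541.9,-228,85],0.096)
for a,c,m,st in blobs(d["color"],"terra",500): print(a,c.round(0),st[:4],ware(d,m)[0].round(1))
E
```

```text
tool_pos: [538.7, -227.8, 183.5]
gripper_width: 34.9
t=31.6 tcp=[ 538.8 -227.5  183.9] w=34.7 q6=-2.13 yaw=0.096 shift shares [-0.12 -0.03  3.96] turn z shares -0.00
8005 [ 34. 218.] [  0 149  80 135] [ 567.7 -471.3]
8908 [285. 248.] [231 189 137 120] [ 605.3 -205.9]
```

View pics/w15.png

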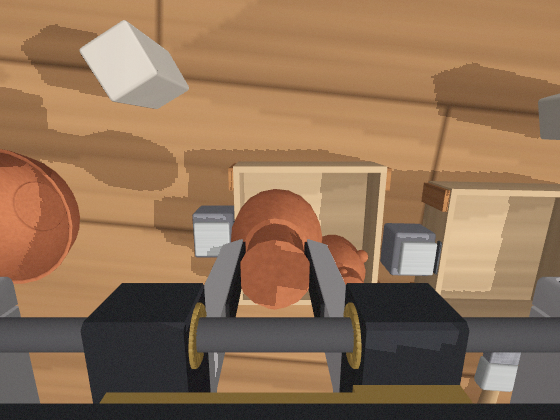

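The jar hangs upright at (275,240) over the near-right slot. The doll stands at (340,258), with the canister hidden behind the jar. Lowering.

```bash
(python3 -m inch '[[[-0.08,-0.07,0.8],[0,0,0],-1],[[0,0,0.8],[0,0,0],-1],[[0,0,0.8],[0,0,0],-1],[[0,0,0.8],[0,0,0],-1],[[0,0,0.5],[0,0,0],-1]]'
python3 -m inch '[[[0,0,0.2],[0,0,0],-1],[[0,0,0.1],[0,0,0],-1],[[0,0,0],[0,0,0],-1],[[0,0,0],[0,0,0],-1]]'
python3 -m inch '[[[0,0,0.1],[0,0,0],-1],[[0,0,0],[0,0,0],-1]]'
python3 -m inch '[[[0,0,0.08],[0,0,0],-1],[[0,0,0],[0,0,0],-1]]'
) |egrep 'pos|wri|wid'|paste - - -
```

```text
tool_pos: [540.6, -228.6, 90.2]	wrist_force: [0.3, -0.4, -3.5]	gripper_width: 34.6
tool_pos: [541.8, -229.9, 85.7]	wrist_force: [0.1, -0.6, -1.7]	gripper_width: 34.9
tool_pos: [541.4, -229.9, 82.5]	wrist_force: [0.4, -0.1, -3.3]	gripper_width: 34.9
tool_pos: [541.2, -229.8, 80.1]	wrist_force: [0.7, -0.2, -3.3]	gripper_width: 34.7
```

```bash
(python3 -m inch '[[[0,0,0.12],[0,0,0],-1],[[0,0,0.05],[0,0,0],-1],[[0,0,0],[0,0,0],-1]]'
python3 -m inch '[[[0,0,0.08],[0,0,0],-1],[[0,0,0],[0,0,0],-1]]'
python3 -m inch '[[[0,0,0.06],[0,0,0],-1],[[0,0,0],[0,0,0],-1]]'
) |egrep 'pos|wri|wid'|paste - - -
```

```text
tool_pos: [541.1, -229.8, 75.5]	wrist_force: [1.1, 0.4, -2.1]	gripper_width: 34.9
tool_pos: [541.2, -229.8, 73.6]	wrist_force: [-0.7, -1.1, -2.3]	gripper_width: 34.7
tool_pos: [541.7, -229.8, 72.9]	wrist_force: [-0.8, 1.6, 1.0]	gripper_width: 34.7
```

```bash
(python3 -m inch '[[[0,0,0],[0,0,0],0],[[0,0,0],[0,0,0],0.12],[[0,0,0],[0,0,0],0.12],[[0,0,0],[0,0,0],0.12]]'
python3 -m inch '[[[0,0,-0.5],[0,0,0],0.12],[[0,0,-0.9],[0,0,0],0.12],[[0,0,-0.9],[0,0,0],0.12],[[0,0,-0.9],[0,0,0],0.12],[[0,0,-0.9],[0,0,0],0.12]]') |egrep 'pos|wri|wid'|paste - - -
python3 -m inch '[[[0.06,0.97,0],[0,0,0],0.5],[[0.06,0.97,0],[0,0,0],0.5],[[0.06,0.97,0],[0,0,0],0.5],[[0.06,0.97,0],[0,0,0],0.5],[[0.06,0.97,0],[0,0,0],0.5]]'>/dev/null
python3 -m inch '[[[0.06,0.97,0],[0,0,0],0.5],[[0.06,0.97,0],[0,0,0],0.5],[[0.06,0.97,0],[0,0,0],0.5],[[0.06,0.97,0],[0,0,0],0.5],[[0.06,0.97,0],[0,0,0],0.5]]'>/dev/null
python3 -m inch '[[[0.06,0.97,0],[0,0,0],0.5],[[0.06,0.97,0],[0,0,0],0.5],[[0.06,0.97,0],[0,0,0],0.5],[[0.06,0.97,0],[0,0,0],0.5],[[0.06,0.97,0],[0,0,0],0.5]]'>/dev/null
python3 -m inch '[[[0.06,0.97,0],[0,0,0],0.5],[[0.06,0.97,0],[0,0,0],0.5],[[0.06,0.97,0],[0,0,0],0.5],[[0.06,0.97,0],[0,0,0],0.5],[[0.06,0.97,0],[0,0,0],0.5]]'>/dev/null
python3 -m inch '[[[0.06,0.97,0],[0,0,0],0.5],[[0.06,0.97,0],[0,0,0],0.5],[[0.06,0.97,0],[0,0,0],0.5],[[0.06,0.97,0],[0,0,0],0.5],[[0.06,0.97,0],[0,0,0],0.5]]'>/dev/null
python3 -m inch '[[[0.06,0.97,0],[0,0,0],0.5],[[0,0,0],[0,0,0],0.5],[[0,0,0],[0,0,0],0.5]]'>/dev/null
python3 - <<'E'
from h import *
import pickle
d=cam("wrist","w16");pickle.dump(d,open("w16.pkl","wb"));go([439,395,65]);print(nadir(d));wares(d,800)
for a,c,m,st in blobs(d["color"],"terra",800):
    h=cv2.convexHull(np.argwhere(m)[:,::-1].astype(np.int32));q=cv2.approxPolyDP(h,4,True)[:,0];print(q.tolist())
    print(st[:4]); print(ray(d,q,0)[:,:2].round(0).tolist());print(ray(d,q,60)[:,:2].round(0).tolist())
E
```

```text
tool_pos: [541.3, -229.9, 72.5]	wrist_force: [-1.2, 0.5, -0.4]	gripper_width: 52.3
tool_pos: [541.2, -229.8, 177.1]	wrist_force: [-0.1, -0.1, -0.5]	gripper_width: 53.0
t=36.4 tcp=[442.4 394.  175.5] w=70.7 q6=-1.00 yaw=0.096 shift shares [0.13 0.05 4.42]
[369.31273794 387.25340293 354.25071078]
ware 3746 [283. 200.] axis [440.2 406.7] az 0.267 
ware 3815 [307. 289.] axis [520.1 431.7] az 0.286 
ware 1044 [327. 361.] axis [572.5 456.6] az 0.329 
[[319, 184], [302, 237], [249, 224], [264, 163], [310, 174]]
[248 163  72  75]
[[424.0, 442.0], [488.0, 430.0], [478.0, 368.0], [407.0, 379.0], [414.0, 431.0]]
[[415.0, 433.0], [468.0, 423.0], [460.0, 371.0], [401.0, 380.0], [407.0, 423.0]]
[[354, 316], [280, 316], [272, 290], [272, 262], [287, 251], [335, 273]]
[271 251  84  66]
[[585.0, 507.0], [594.0, 415.0], [559.0, 402.0], [522.0, 399.0], [507.0, 415.0], [529.0, 475.0]]
[[548.0, 487.0], [556.0, 410.0], [527.0, 399.0], [497.0, 397.0], [484.0, 410.0], [502.0, 460.0]]
[[365, 353], [338, 372], [306, 367], [291, 354]]
[291 353  75  20]
[[636.0, 529.0], [668.0, 499.0], [665.0, 456.0], [647.0, 435.0]]
[[591.0, 505.0], [618.0, 480.0], [615.0, 445.0], [600.0, 427.0]]
```

```bash
python3 - <<'E'
from h import *
import pickle
d=pickle.load(open("w16.pkl","rb"))
m=[b for b in blobs(d["color"],"terra",800)][0][2]
def fit(px,z,n):
    p=ray(d,px,z)[:,:2].astype(np.float32);vx,vy,x,y=cv2.fitLine(p,cv2.DIST_HUBER,0,.01,.01).ravel();print(n,"dir ang",np.degrees(np.arctan2(vy,vx)).round(1),"pt",x.round(1),y.round(1),"span",p.min(0).round(),p.max(0).round());return p
us=np.arange(270,306);fit(np.array([(u,np.argmax(m[:,u])) for u in us]),0,"near bottom")
vs=np.arange(188,226);fit(np.array([(np.argwhere(m[v]).max(),v) for v in vs]),60,"left top")
for v in range(165,240,6): r=np.argwhere(m[v]).ravel();print(v,r.min(),r.max(),end=" | ")
g=cv2.cvtColor(d["color"],cv2.COLOR_BGR2GRAY);print()
for u in(262,272,284,296): print(u,g[160:244:3,u].tolist())
go([438.5,400,65],-0.15)
E
```

```text
near bottom dir ang 81.1 pt 410.6 405.2 span [407. 386.] [414. 425.]
left top dir ang -9.1 pt 433.5 429.8 span [419. 426.] [455. 432.]
165 263 275 | 171 261 299 | 177 259 313 | 183 258 318 | 189 256 318 | 195 255 316 | 201 253 314 | 207 252 312 | 213 250 311 | 219 249 309 | 225 251 307 | 231 274 305 | 237 298 302 | 
262 [137, 101, 68, 85, 105, 97, 109, 134, 105, 105, 110, 105, 103, 104, 105, 109, 105, 102, 103, 106, 135, 135, 128, 142, 143, 141, 115, 118]
272 [136, 134, 80, 79, 128, 102, 136, 140, 143, 105, 102, 75, 75, 80, 135, 140, 136, 137, 138, 136, 138, 138, 134, 118, 142, 140, 143, 118]
284 [139, 134, 134, 78, 85, 125, 96, 136, 140, 136, 78, 81, 93, 137, 138, 139, 139, 140, 144, 139, 139, 138, 137, 140, 135, 141, 143, 149]
296 [136, 137, 135, 135, 78, 76, 127, 115, 140, 140, 139, 124, 93, 102, 144, 146, 141, 143, 144, 141, 144, 138, 146, 136, 134, 129, 140, 147]
t=36.4 tcp=[442.4 394.  175.5] w=70.7 q6=-1.00 yaw=0.096 shift shares [0.13 0.26 4.42] turn z shares 2.05
```

Caddy centre (439.4,399.9), turned -9°. I'll align the tool with it and grasp.

```bash
python3 -m inch '[[[0,0,0],[0,0,0.7],0.4],[[0,0,0],[0,0,0.7],0.4],[[0,0,0],[0,0,0.7],0.4],[[0.16,0.21,0],[0,0,0],0.4],[[0,0,0.8],[0,0,0],0.4]]'>/dev/null
python3 -m inch '[[[0,0,0.8],[0,0,0],0.4],[[0,0,0.8],[0,0,0],0.4],[[0,0,0.8],[0,0,0],0.4],[[0,0,0],[0,0,0],0.4],[[0,0,0],[0,0,0],0.4]]'>/dev/null
python3 - <<'E'
from h import *
go([439.4,399.9,65],-0.157)
d=cam("wrist");wares(d,1500)
E
```

```text
t=37.2 tcp=[439.2 399.5  95. ] w=66.2 q6=-0.74 yaw=-0.155 shift shares [-0.01  0.02  1.2 ] turn z shares 0.02
ware 7084 [279. 227.] axis [435.6 403. ] az -0.108 
ware 1539 [316. 303.] axis [469.4 417.3] az 0.067 
ware 2251 [344. 372.] axis [531.  428.3] az 0.109
```

```bash
python3 -m inch '[[[0,0,0.6],[0,0,0],0.4],[[0,0,0.6],[0,0,0],0.4],[[0,0,0],[0,0,0],0.4],[[0,0,0],[0,0,0],0]]' |egrep 'pos|wri'
python3 -m inch '[[[0,0,0],[0,0,0],-1],[[0,0,0],[0,0,0],-1],[[0,0,0],[0,0,0],-1],[[0,0,0],[0,0,0],-1],[[0,0,0],[0,0,0],-1]]' 25 |egrep 'pos|wid|gripper_f'
python3 -m inch '[[[0,0,0],[0,0,0],-1],[[0,0,0],[0,0,0],-1],[[0,0,0],[0,0,0],-1]]' |egrep 'pos|wid|gripper_f|wri'
python3 -m inch '[[[0,0,-0.5],[0,0,0],-1],[[0,0,-0.9],[0,0,0],-1],[[0,0,-0.9],[0,0,0],-1],[[0,0,-0.9],[0,0,0],-1],[[0,0,-0.9],[0,0,0],-1]]'|egrep 'clo|pos|wid|gripper_f|wri'
python3 -m inch '[[[0,0,-0.6],[0,0,-0.7],-1],[[0,0,0],[0,0,-0.7],-1],[[0,0,0],[0,0,-0.7],-1],[[0,0,0],[0,0,0],-1]]'>/dev/null
python3 - <<'E'
from h import *
go([532.0,-161.5,185],0.096)
E
```

```text
tool_pos: [439.6, 400.0, 66.1]
wrist_force: [0.6, -0.9, 0.8]
tool_pos: [439.5, 400.2, 65.5]
gripper_width: 33.7
gripper_force: 24.9
tool_pos: [439.5, 400.2, 65.5]
wrist_force: [1.5, 2.5, 5.0]
gripper_width: 33.9
gripper_force: 24.9
clock: 38.68
tool_pos: [438.8, 399.3, 168.5]
wrist_force: [0.4, 1.0, -2.8]
gripper_width: 33.7
gripper_force: 24.9
t=39.0 tcp=[439.  399.5 182.6] w=33.9 q6=-0.99 yaw=0.099 shift shares [ -1.48 -22.7   -0.08] turn z shares 0.03
```

```bash

python3 -m inch '[[[-0.07,-0.98,0],[0,0,0],-1],[[-0.07,-0.98,0],[0,0,0],-1],[[-0.07,-0.98,0],[0,0,0],-1],[[-0.07,-0.98,0],[0,0,0],-1],[[-0.07,-0.98,0],[0,0,0],-1]]'>/dev/null
python3 -m inch '[[[-0.07,-0.98,0],[0,0,0],-1],[[-0.07,-0.98,0],[0,0,0],-1],[[-0.07,-0.98,0],[0,0,0],-1],[[-0.07,-0.98,0],[0,0,0],-1],[[-0.07,-0.98,0],[0,0,0],-1]]'>/dev/null
python3 -m inch '[[[-0.07,-0.98,0],[0,0,0],-1],[[-0.07,-0.98,0],[0,0,0],-1],[[-0.07,-0.98,0],[0,0,0],-1],[[-0.07,-0.98,0],[0,0,0],-1],[[-0.07,-0.98,0],[0,0,0],-1]]'>/dev/null
python3 -m inch '[[[-0.07,-0.98,0],[0,0,0],-1],[[-0.07,-0.98,0],[0,0,0],-1],[[-0.07,-0.98,0],[0,0,0],-1],[[-0.07,-0.98,0],[0,0,0],-1],[[-0.07,-0.98,0],[0,0,0],-1]]'>/dev/null
python3 -m inch '[[[-0.07,-0.98,0],[0,0,0],-1],[[-0.07,-0.98,0],[0,0,0],-1],[[-0.07,-0.98,0],[0,0,0],-1],[[0,0,0],[0,0,0],-1],[[0,0,0],[0,0,0],-1]]'|egrep 'pos|wid'
python3 - <<'E'
from h import *
d=cam("wrist","w17");go([532.2,-158.6,85],0.096)
for r in crates(d):print(np.round(r[0],1),np.round(r[1],1),round(r[2],1))
g=blobs(d["color"],"terra",500)
for a,c,m,st in g: print(a,c.round(0),st[:4])
# arm of doll / held body clearances: near bottom of held caddy
m=max(g,key=lambda b:(b[1][0]>200)*b[0])[2]
for v in range(150,290,10):
    r=np.argwhere(m[v]).ravel()
    if len(r):print(v,r.min(),r.max(),end=" | ")
E
```

```text
tool_pos: [532.5, -158.0, 182.0]
gripper_width: 33.4
t=41.1 tcp=[ 532.6 -157.2  182.1] w=33.3 q6=-2.02 yaw=0.093 shift shares [ 0.02 -0.06  3.89] turn z shares -0.03
[ 421.6 -393. ] [50.4 50.6] 34.2
[ 507.4 -169.3] [24.5 95.2] 5.1
[570.2  23.7] [139.  149.5] 4.1
[ 581.4 -289.1] [32.7 35.3] 6.9
[583.2 -73.4] [33.5 33.5] 4.8
13183 [247. 234.] [169 173 153 141]
678 [  5. 221.] [  0 187  14  69]
180 187 226 | 190 178 312 | 200 175 318 | 210 171 320 | 220 169 321 | 230 173 320 | 240 186 319 | 250 189 303 | 260 181 305 | 270 177 306 | 280 177 306 |
```

```bash
(python3 -m inch '[[[0.02,-0.05,0.8],[0,0,0],-1],[[0,0,0.7],[0,0,0],-1],[[0,0,0.5],[0,0,0],-1],[[0,0,0],[0,0,0],-1]]'
python3 -m inch '[[[0,0,0.3],[0,0,0],-1],[[0,0,0.2],[0,0,0],-1],[[0,0,0],[0,0,0],-1]]'
python3 -m inch '[[[0,0,0.3],[0,0,0],-1],[[0,0,0.2],[0,0,0],-1],[[0,0,0],[0,0,0],-1]]'
python3 -m inch '[[[0,0,0.3],[0,0,0],-1],[[0,0,0.2],[0,0,0],-1],[[0,0,0],[0,0,0],-1]]'
) |egrep 'pos|wri|wid'|paste - - -
```

```text
tool_pos: [531.4, -157.1, 130.0]	wrist_force: [-0.2, -0.2, -3.2]	gripper_width: 33.7
tool_pos: [532.5, -158.1, 119.5]	wrist_force: [-0.8, 0.1, -3.7]	gripper_width: 33.3
tool_pos: [532.2, -158.3, 106.4]	wrist_force: [-0.1, 0.3, -4.2]	gripper_width: 33.4
tool_pos: [532.1, -158.3, 93.6]	wrist_force: [-0.6, -0.0, -3.7]	gripper_width: 33.5
```

```bash
(python3 -m inch '[[[0,0,0.3],[0,0,0],-1],[[0,0,0.2],[0,0,0],-1],[[0,0,0],[0,0,0],-1]]'
python3 -m inch '[[[0,0,0.2],[0,0,0],-1],[[0,0,0],[0,0,0],-1],[[0,0,0],[0,0,0],-1]]'
python3 -m inch '[[[0,0,0.08],[0,0,0],-1],[[0,0,0],[0,0,0],-1]]'
python3 -m inch '[[[0,0,0.05],[0,0,0],-1],[[0,0,0],[0,0,0],-1]]'
) |egrep 'pos|wri|wid'|paste - - -
```

```text
tool_pos: [532.1, -158.3, 81.1]	wrist_force: [0.4, 0.0, -3.3]	gripper_width: 33.4
tool_pos: [532.6, -158.5, 77.3]	wrist_force: [1.0, 0.7, -2.9]	gripper_width: 33.4
tool_pos: [532.6, -158.5, 75.3]	wrist_force: [-0.8, -0.2, -3.6]	gripper_width: 33.6
tool_pos: [532.6, -158.5, 74.0]	wrist_force: [0.4, -0.1, -4.0]	gripper_width: 33.7
```

```bash
(python3 -m inch '[[[0,0,0.07],[0,0,0],-1],[[0,0,0],[0,0,0],-1]]'
python3 -m inch '[[[0,0,0.06],[0,0,0],-1],[[0,0,0],[0,0,0],-1]]'
python3 -m inch '[[[0,0,0],[0,0,0],0],[[0,0,0],[0,0,0],0.12],[[0,0,0],[0,0,0],0.12],[[0,0,0],[0,0,0],0.12]]'
python3 -m inch '[[[0,0,-0.5],[0,0,0],0.12],[[0,0,-0.9],[0,0,0],0.12],[[0,0,-0.9],[0,0,0],0.12],[[0,0,-0.9],[0,0,0],0.12],[[0,0,-0.9],[0,0,0],0.12]]'
python3 -m inch '[[[0.5,0,0],[0,0,0],0.5],[[0.9,0.9,0],[0,0,0],0.5],[[0.9,0.9,0],[0,0,0],0.5],[[0.9,0.9,0],[0,0,0],0.5],[[0,0,0],[0,0,0],0.5]]'
) |egrep 'pos|wri|wid'|paste - - -
python3 - <<'E'
from h import *
d=cam("wrist","w18");props(d)
go([427.4,-356.8,180],-0.25);go([421,67.8,180],-0.25)
E
```

```text
tool_pos: [532.6, -158.5, 72.2]	wrist_force: [-0.4, -0.5, -3.0]	gripper_width: 33.6
tool_pos: [533.0, -158.5, 71.5]	wrist_force: [-0.3, 0.9, 0.8]	gripper_width: 33.8
tool_pos: [532.7, -158.6, 71.0]	wrist_force: [-1.1, -0.4, 0.4]	gripper_width: 51.8
tool_pos: [532.5, -158.5, 174.5]	wrist_force: [-1.3, 0.3, 0.2]	gripper_width: 52.4
tool_pos: [443.5, -96.6, 173.4]	wrist_force: [0.1, -0.1, 0.9]	gripper_width: 70.1
white 2459 [480. 213.] [421.5  68. ] [41.4 40.6] 20.9 V [208. 222. 223.]
t=44.6 tcp=[445.5 -97.9 173.9] w=70.4 q6=-1.96 yaw=0.097 shift shares [  1.72 -10.24  -0.24] turn z shares 2.89
t=44.6 tcp=[445.5 -97.9 173.9] w=70.4 q6=-1.96 yaw=0.097 shift shares [ 0.34  6.69 -0.25] turn z shares 2.89
```

All four pieces are down, with consistent floor contact. Now the left prop.

```bash

python3 -m inch '[[[0.05,0.95,0],[0,0,0],0.6],[[0.05,0.95,0],[0,0,0],0.6],[[0.05,0.95,0],[0,0,0],0.6],[[0.05,0.95,0],[0,0,0],0.6],[[0.05,0.95,0],[0,0,0],0.6]]'>/dev/null
python3 -m inch '[[[0.05,0.95,0],[0,0,0],0.6],[[0.05,0.95,0],[0,0,-0.75],0.6],[[0,0,0],[0,0,-0.75],0.6],[[0,0,0],[0,0,-0.74],0.6],[[0,0,0],[0,0,0],0.6]]'>/dev/null
python3 - <<'E'
from h import *
d=cam("wrist","w19");props(d);go([421.3,67.9,55],np.radians(20.9))
for r in crates(d):print(np.round(r[0],1),np.round(r[1],1),round(r[2],1))
E
```

```text
white 2451 [280. 220.] [420.9  69.2] [40.8 41.1] 21.1 V [206. 216. 219.]
t=45.5 tcp=[422.7  65.6 173.5] w=75.2 q6=-1.87 yaw=0.363 shift shares [0.02 0.11 4.74] turn z shares -0.02
[ 537.8 -151.1] [90.1 63.5] 5.2
[434.1  75.1] [48.9 49.3] 21.1
[534.4 -40.5] [45.2 80. ] 72.3
[530.8  59.1] [66.3 73. ] 4.1
[571.7 208.5] [50.3 77.9] 21.1
```

```bash

python3 -m inch '[[[0.02,0.13,0.8],[0,0,0],0.6],[[0,0,1],[0,0,0],0.6],[[0,0,1],[0,0,0],0.6],[[0,0,1],[0,0,0],0.6],[[0,0,0.9],[0,0,0],0.6]]'>/dev/null
python3 -m inch '[[[0,0,0],[0,0,0],0.6],[[0,0,0],[0,0,0],-1],[[0,0,0],[0,0,0],-1],[[0,0,0],[0,0,0],-1],[[0,0,0],[0,0,0],-1]]' 30 |egrep 'pos|wri|wid'
python3 -m inch '[[[0,0,0],[0,0,0],-1],[[0,0,0],[0,0,0],-1],[[0,0,0],[0,0,0],-1]]' 30|egrep 'pos|wri|wid|gripper_f'
python3 -m inch '[[[0,0,-0.5],[0,0,0],-1],[[0,0,-0.9],[0,0,0],-1],[[0,0,-0.9],[0,0,0],-1],[[0,0,-0.9],[0,0,0],-1],[[0,0,0],[0,0,0],-1]]'|egrep 'clo|pos|wid|gripper_f|wri'
python3 - <<'E'
from h import *
go([579,255,135])
t=cam("top")
for r in crates(t,100):
    if r[0][0]>450:print(np.round(r[0],1),np.round(r[1],1),round(r[2],1))
E
```

```text
tool_pos: [421.2, 68.6, 57.1]
wrist_force: [-0.8, -0.4, -0.4]
gripper_width: 51.7
tool_pos: [420.9, 68.6, 56.7]
wrist_force: [-1.9, 0.2, 6.9]
gripper_width: 43.7
gripper_force: 30.0
clock: 47.0
tool_pos: [421.9, 68.7, 139.5]
wrist_force: [0.5, -0.3, -2.5]
gripper_width: 44.0
gripper_force: 30.0
t=47.0 tcp=[421.9  68.7 139.5] w=44.0 q6=-1.86 yaw=0.364 shift shares [-8.52  4.72  0.22]
[746.1  80.3] [32.3 35.3] 1.1
[582.5 256.1] [150.  149.4] 2.8
[579.1  25.5] [150.2 150.5] 3.9
[ 575.5 -189.9] [150.4 150. ] 5.4
[566.6   1.5] [105.   82.9] 1.1
[587.3 158. ] [31.9 31.8] 1.4
[585.5 -74.6] [31.9 31.9] 1.1
```

```bash

python3 -m inch '[[[0,0,0],[0,0,0.87],-1],[[0,0,0],[0,0,0.87],-1],[[0,0,0],[0,0,0.87],-1],[[-0.83,0.89,0],[0,0,0],-1],[[-0.83,0.89,0],[0,0,0],-1]]'>/dev/null
python3 -m inch '[[[-0.83,0.89,0],[0,0,0],-1],[[-0.83,0.89,0],[0,0,0],-1],[[-0.83,0.89,0],[0,0,0],-1],[[-0.83,0.89,0],[0,0,0],-1],[[-0.83,0.89,0],[0,0,0],-1]]'>/dev/null
python3 -m inch '[[[-0.83,0.89,0],[0,0,0],-1],[[0,0,0],[0,0,0],-1],[[0,0,0.8],[0,0,0],-1],[[0,0,0.8],[0,0,0],-1],[[0,0,0],[0,0,0],-1]]'|egrep 'pos|wid|wri'
python3 -m inch '[[[0,0,0.6],[0,0,0],-1],[[0,0,0.4],[0,0,0],-1],[[0,0,0],[0,0,0],-1],[[0,0,0],[0,0,0],-1]]'|egrep 'pos|wri'
python3 -m inch '[[[0,0,0.15],[0,0,0],-1],[[0,0,0],[0,0,0],-1],[[0,0,0],[0,0,0],-1]]'|egrep 'pos|wri'
```

```text
tool_pos: [574.5, 253.7, 89.9]
wrist_force: [-1.0, 0.4, -4.4]
gripper_width: 44.0
tool_pos: [576.8, 254.6, 70.7]
wrist_force: [-0.2, -0.0, -3.0]
tool_pos: [577.2, 254.8, 67.6]
wrist_force: [-0.9, -0.1, -3.0]
```

Floor contact is expected at about 62.7.

```bash
(python3 -m inch '[[[0,0,0.1],[0,0,0],-1],[[0,0,0],[0,0,0],-1],[[0,0,0],[0,0,0],-1]]'
python3 -m inch '[[[0,0,0.06],[0,0,0],-1],[[0,0,0],[0,0,0],-1]]'
python3 -m inch '[[[0,0,0.06],[0,0,0],-1],[[0,0,0],[0,0,0],-1]]'
python3 -m inch '[[[0,0,0.04],[0,0,0],-1],[[0,0,0],[0,0,0],-1]]') |egrep 'pos|wri'|paste - -
```

```text
tool_pos: [577.1, 254.8, 64.7]	wrist_force: [0.3, -0.4, -3.9]
tool_pos: [577.0, 254.8, 63.0]	wrist_force: [0.4, 0.1, -4.1]
tool_pos: [577.4, 255.0, 62.8]	wrist_force: [-3.3, -0.5, 5.7]
tool_pos: [577.5, 255.0, 62.7]	wrist_force: [-6.7, -3.2, 14.2]
```

```bash
(python3 -m inch '[[[0,0,-0.06],[0,0,0],-1],[[0,0,0],[0,0,0],0.6],[[0,0,0],[0,0,0],0.6],[[0,0,0],[0,0,0],0.6],[[0,0,0],[0,0,0],0.6]]'
python3 -m inch '[[[0,0,-0.5],[0,0,0],0.6],[[0,0,-1],[0,0,0],0.6],[[0,0,-1],[0,0,0],0.6],[[0,0,-1],[0,0,0],0.6],[[0,0,-1],[0,0,0],0.6]]') |egrep 'pos|wri|wid'|paste - - -
python3 -m inch '[[[0.29,-0.97,-0.1],[0,0,0],0.6],[[0.29,-0.97,-0.1],[0,0,0],0.6],[[0.29,-0.97,0],[0,0,0],0.6],[[0.29,-0.97,0],[0,0,0],0.6],[[0.29,-0.97,0],[0,0,0],0.6]]'>/dev/null
python3 -m inch '[[[0.29,-0.97,0],[0,0,0],0.6],[[0.29,-0.97,0],[0,0,0],0.6],[[0.29,-0.97,0],[0,0,0],0.6],[[0.29,-0.97,0],[0,0,0],0.6],[[0.29,-0.97,0],[0,0,0],0.6]]'>/dev/null
python3 -m inch '[[[0.29,-0.97,0],[0,0,0],0.6],[[0.29,-0.97,0],[0,0,0],0.6],[[0.29,-0.97,0],[0,0,0],0.6],[[0.29,-0.97,0],[0,0,0],0.6],[[0.29,-0.97,0],[0,0,0],0.6]]'>/dev/null
python3 -m inch '[[[0.29,-0.97,0],[0,0,0],0.6],[[0.29,-0.97,0],[0,0,0],0.6],[[0.29,-0.97,0],[0,0,0],0.6],[[0.29,-0.97,0],[0,0,0],0.6],[[0.29,-0.97,0],[0,0,0],0.6]]'>/dev/null
python3 -m inch '[[[0.29,-0.97,0],[0,0,0],0.6],[[0.29,-0.97,0],[0,0,0],0.6],[[0.29,-0.97,0],[0,0,0],0.6],[[0.29,-0.97,0],[0,0,0],0.6],[[0.29,-0.97,0],[0,0,0],0.6]]'>/dev/null
python3 -m inch '[[[0,0,0],[0,0,0.94],0.6],[[0,0,0],[0,0,0.94],0.6],[[0,0,0],[0,0,0.94],0.6],[[0,0,0],[0,0,0.94],0.6],[[0,0,0],[0,0,0.94],0.6]]'>/dev/null
python3 -m inch '[[[0,0,0],[0,0,0.94],0.6],[[0,0,0],[0,0,0.94],0.6],[[0,0,0],[0,0,0.94],0.6],[[0,0,0],[0,0,0.94],0.6],[[0,0,0],[0,0,0],0.6]]'>/dev/null
python3 - <<'E'
from h import *
d=cam("wrist","w20");props(d);go([427.4,-356.8,55],np.radians(34.5-90))
E
```

```text
tool_pos: [577.2, 254.8, 62.1]	wrist_force: [-0.3, -0.0, 0.8]	gripper_width: 67.1
tool_pos: [577.1, 254.8, 177.0]	wrist_force: [0.8, 0.4, 0.1]	gripper_width: 75.1
white 2324 [278. 214.] [ 427.5 -357.2] [41.1 40.7] 34.4 V [202. 208. 210.]
t=53.4 tcp=[ 427.1 -360.   180.5] w=75.0 q6=-1.37 yaw=-0.962 shift shares [0.1  0.08 5.02] turn z shares 0.05
```

```bash

python3 -m inch '[[[0.1,0.07,0.9],[0,0,0.05],0.6],[[0,0,1],[0,0,0],0.6],[[0,0,1],[0,0,0],0.6],[[0,0,1],[0,0,0],0.6],[[0,0,1],[0,0,0],0.6]]'>/dev/null
python3 -m inch '[[[0,0,0.05],[0,0,0],0.6],[[0,0,0],[0,0,0],-1],[[0,0,0],[0,0,0],-1],[[0,0,0],[0,0,0],-1],[[0,0,0],[0,0,0],-1]]' 30 |egrep 'pos|wri|wid'
python3 -m inch '[[[0,0,0],[0,0,0],-1],[[0,0,0],[0,0,0],-1],[[0,0,0],[0,0,0],-1]]' 30|egrep 'pos|wri|wid|gripper_f'
python3 -m inch '[[[0,0,-0.5],[0,0,0],-1],[[0,0,-1],[0,0,0],-1],[[0,0,-1],[0,0,0],-1],[[0,0,-1],[0,0,0],-1],[[0,0,-1],[0,0,0],-1]]'|egrep 'clo|pos|wid|gripper_f|wri'
python3 - <<'E'
from h import *
go([575.6,23.8,180],np.radians(4.1-90));go([577,24,180],np.radians(4.1))
E
```

```text
tool_pos: [427.6, -357.3, 57.5]
wrist_force: [-0.7, -0.5, 0.5]
gripper_width: 51.8
tool_pos: [427.4, -357.2, 57.0]
wrist_force: [0.6, 1.6, 7.5]
gripper_width: 43.6
gripper_force: 30.0
clock: 54.93
tool_pos: [426.7, -356.6, 169.5]
wrist_force: [0.2, -0.4, -2.9]
gripper_width: 43.9
gripper_force: 30.0
t=54.9 tcp=[ 426.7 -356.6  169.5] w=43.9 q6=-1.36 yaw=-0.970 shift shares [ 9.18 13.51 -0.42] turn z shares 4.41
t=54.9 tcp=[ 426.7 -356.6  169.5] w=43.9 q6=-1.36 yaw=-0.970 shift shares [ 9.16 13.56 -0.42] turn z shares -8.68
```

```bash

python3 -m inch '[[[0,0,-0.4],[0,0,0],-1],[[0.65,0.97,0],[0,0,0],-1],[[0.65,0.97,0],[0,0,0],-1],[[0.65,0.97,0],[0,0,0],-1],[[0.65,0.97,0],[0,0,0],-1]]'>/dev/null
python3 -m inch '[[[0.65,0.97,0],[0,0,0],-1],[[0.65,0.97,0],[0,0,0],-1],[[0.65,0.97,0],[0,0,0],-1],[[0.65,0.97,0],[0,0,0],-1],[[0.65,0.97,0],[0,0,0],-1]]'>/dev/null
python3 -m inch '[[[0.65,0.97,0],[0,0,0],-1],[[0.65,0.97,0],[0,0,0],-1],[[0.65,0.97,0],[0,0,0],-1],[[0.65,0.97,0],[0,0,0],-1],[[0.65,0.97,0],[0,0,0],-1]]'>/dev/null
python3 -m inch '[[[0,0,0],[0,0,0.88],-1],[[0,0,0],[0,0,0.88],-1],[[0,0,0],[0,0,0.88],-1],[[0,0,0],[0,0,0.88],-1],[[0,0,0],[0,0,0.88],-1]]'>/dev/null
python3 -m inch '[[[0,0,0],[0,0,0],-1],[[0,0,0],[0,0,0],-1]]'|egrep 'wid'
python3 - <<'E'
from h import *
go([577,24,64],np.radians(4.1-90))
E
```

```text
gripper_width: 44.1
t=56.8 tcp=[578.3  22.7 177.7] w=44.1 q6=-0.10 yaw=-1.495 shift shares [ 0.05 -0.04  4.55] turn z shares 0.04
```

```bash
(python3 -m inch '[[[0,0,0.9],[0,0,0],-1],[[0,0,0.9],[0,0,0],-1],[[0,0,0.9],[0,0,0],-1],[[0,0,0.9],[0,0,0],-1],[[0,0,0.5],[0,0,0],-1]]'
python3 -m inch '[[[0,0,0.15],[0,0,0],-1],[[0,0,0],[0,0,0],-1],[[0,0,0],[0,0,0],-1]]'
python3 -m inch '[[[0,0,0.12],[0,0,0],-1],[[0,0,0],[0,0,0],-1]]'
python3 -m inch '[[[0,0,0.06],[0,0,0],-1],[[0,0,0],[0,0,0],-1]]') |egrep 'pos|wri'|paste - -
```

```text
tool_pos: [577.4, 22.7, 73.1]	wrist_force: [0.4, 0.3, -3.9]
tool_pos: [579.1, 22.7, 73.2]	wrist_force: [-0.5, 0.4, -2.5]
tool_pos: [578.9, 22.7, 69.8]	wrist_force: [-0.4, 0.0, -4.4]
tool_pos: [578.6, 22.7, 67.9]	wrist_force: [-0.0, -0.7, -3.1]
```

```bash
(python3 -m inch '[[[0,0,0.1],[0,0,0],-1],[[0,0,0],[0,0,0],-1],[[0,0,0],[0,0,0],-1]]'
python3 -m inch '[[[0,0,0.07],[0,0,0],-1],[[0,0,0],[0,0,0],-1]]'
python3 -m inch '[[[0,0,0.05],[0,0,0],-1],[[0,0,0],[0,0,0],-1]]') |egrep 'pos|wri'|paste - -
```

```text
tool_pos: [578.5, 22.7, 65.1]	wrist_force: [-0.5, -1.1, -3.2]
tool_pos: [578.4, 22.7, 63.2]	wrist_force: [-0.6, -0.4, -3.2]
tool_pos: [578.7, 22.8, 62.9]	wrist_force: [-3.2, 0.3, 6.5]
```

Contact. I'll release, lift, back off, and check numerically from the top and wrist cameras.

```bash
(python3 -m inch '[[[0,0,-0.03],[0,0,0],-1],[[0,0,0],[0,0,0],0.6],[[0,0,0],[0,0,0],0.6],[[0,0,0],[0,0,0],0.6],[[0,0,0],[0,0,0],0.6]]'
python3 -m inch '[[[0,0,-0.5],[0,0,0],0.6],[[0,0,-1],[0,0,0],0.6],[[0,0,-1],[0,0,0],0.6],[[0,0,-1],[0,0,0],0.6],[[0,0,-1],[0,0,0],0.6]]'
python3 -m inch '[[[0,-1,-1],[0,0,0],0.6],[[0,-1,-1],[0,0,0],0.6],[[0,-1,-1],[0,0,0],0.6],[[0,-1,0],[0,0,0],0.6],[[0,-1,0],[0,0,0],0.6]]'
python3 -m inch '[[[0,-1,0],[0,0,0],0.6],[[0,-1,0],[0,0,0],0.6],[[0,-1,0],[0,0,0],0.6],[[0,0,0],[0,0,0],0.6],[[0,0,0],[0,0,0],0.6]]')|egrep 'pos|wri|wid'|paste - - -
python3 - <<'E'
from h import *
t=cam("top","t9");props(t,60)
for r in crates(t,100):
    if r[0][0]>450:print(np.round(r[0],1),np.round(r[1],1),round(r[2],1))
for a,c,m,st in blobs(t["color"],"terra",60): print(a,c.round(0),st[:4],ray(t,c,70)[0].round(0))
# V of necks: expected pixel positions of ware tops
c=np.array([572.5,-190.9]);
for n,p in dict(can=(609,-221.5),doll=(604,-154),jar=(541.5,-229.8),caddy=(532.6,-158.5)).items():
    q=proj(t,[*p,102])[0];u,v=q.round().astype(int);print(n,q.round(1),t["color"][v,u])
E
```

```text
tool_pos: [578.6, 22.7, 63.0]	wrist_force: [-0.8, 0.6, -1.0]	gripper_width: 66.9
tool_pos: [578.5, 22.7, 177.8]	wrist_force: [-0.0, 0.4, -0.4]	gripper_width: 74.7
tool_pos: [453.0, 13.6, 252.6]	wrist_force: [-0.2, 0.1, -0.3]	gripper_width: 75.3
tool_pos: [378.9, 8.2, 251.7]	wrist_force: [0.1, -0.5, 0.4]	gripper_width: 74.8
white 104 [259. 174.] [736.8  77.8] [28. 34.] 1.1 V [196. 198. 205.]
white 175 [200. 223.] [582.  256.6] [40.2 36.7] 1.7 V [205.7 208.  213. ]
white 99 [235. 222.] [585.5 151. ] [30.7 27.6] 1.4 V [198. 200. 210.]
white 185 [276. 224.] [582.   22.2] [42.9 39.9] 1.2 V [202.2 209.  216.8]
white 83 [307. 224.] [585.2 -71.8] [31.2 28.2] 9.2 V [199. 200. 205.]
white 72 [375. 226.] [ 584.7 -277.3] [30.7 31.1] 1.1 V [196. 198. 212.]
[744.4  80.3] [29.  35.3] 1.1
[582.7 256.1] [149.5 149.4] 2.8
[579.4  25.3] [149.7 150.4] 4.1
[ 576.1 -190.4] [150.4 149.8] 5.8
[588.9   1.9] [54.2 82.9] 1.2
[583.7 266. ] [41.8 38.2] 1.7
578 [343. 217.] [323 207  41  20] [ 609. -185.   70.]
1522 [440. 229.] [418 207  44  44] [ 579. -491.   70.]
990 [141. 229.] [122 211  37  39] [560. 447.  70.]
286 [355. 238.] [345 230  20  18] [ 543. -223.   70.]
342 [333. 241.] [323 232  21  19] [ 534. -156.   70.]
can [356.1 216.7] [ 69 113 188]
doll [334.1 217.9] [ 70 114 187]
jar [358.6 238.8] [ 70 117 193]
caddy [335.3 241.3] [ 72 117 190]
```

```bash
python3 -c "
from cell import env
print(env.job_done())"
```

```text
the job is handed in; nothing more can be done
None
```

Job handed in after about 60 s of robot time; no verdict was returned. All three latches are clicked down (about 3, 13.4 and 8 N), so the right-hand crate is the sound one: the canister, doll, jar and caddy stand in it, and one kiln prop stands in each of the other two. The middle latch at 13.4 N read only just over the limit, so I called it faulty because the right-hand one was clearly in range and only one can be sound.

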